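# Empty a scoop tub of dowel offcuts into a tilt-out bin

### The job

First pull the front of the tilt-out bin fully open to its stop. Then lift the blue tub of dowel offcuts out of its cradle by its swivelling crossbar and stand it upright on the bench clear of the cradle, with the offcuts still in it, and let go. Take the tub again by its two sides, pour all four offcuts into the tilted-out bin, and stand the empty tub upright on the bench again clear of the cradle; leave the bin open and do not disturb the tape measure, spring clamp or sanding block.

Things in the scene. Friction and masses are not known exactly. Their poses are not given: they have to be found in the camera images.
- bin_housing: Fixed plywood bin housing, 214 mm wide (its y), 130 mm deep (its x), 182 mm high, origin on the bench below the middle of its open front. Its front faces along its own -x; its body lies at x 0 to 130 mm.
- bin (a joint): The tilt-out bin's hinge, along the bottom front edge of the housing: 0 is shut, 0.55 rad is the open stop, growing as the top of the front comes out towards the housing's -x. Stiff hinge: about 3 N at the handle moves it and it stays where it is left.
- bin_hinge (a point): Point on the hinge line at the middle of the bin's lower front edge, 14 mm above the bench; its axes turn with the bin (x inward, y along the hinge, z up the front when shut).
- bin_handle (a point): Middle of the bin's steel bar handle: a round bar 10 mm thick and 110 mm long, parallel to the hinge, with a post at each end running back and down to the front. In the axes of bin_hinge it lies at x -58 mm, z 168 mm: 8 mm above the level of the top and 48 mm off the wooden front's outer face (front panel 188 mm wide, 160 mm high, 10 mm thick). Axes turn with the bin.
- bin_mouth (a point): Middle of the bin's open mouth, at x 45 mm, z 135 mm in the axes of bin_hinge; turns with the bin. The mouth is 166 mm wide along the hinge and 90 mm from the front panel (its top at z 160 mm) to the back wall (its top at x 93 mm, z 115 mm). Fully open, the front's top edge is about 150 mm above the bench and 88 mm out from the housing.
- bin_inside (a point): Middle of the space inside the bin, at x 45 mm, z 65 mm in the axes of bin_hinge; turns with the bin.
- cradle: Fixed wooden cradle, 160 x 92 mm: 6 mm base and two side cheeks 64 mm high that stand 3 mm from the tub's sides, with a small stop 18 mm high behind its rear, so in the cradle the tub's sides cannot be gripped. Its origin is on the bench below the tub's origin and its axes are parallel to the tub's; it reaches from x -95 to +65 mm.
- tub: Blue open-topped scoop tub, 0.22 kg empty, 140 mm long (its x), 60 mm wide (its y), side walls 70 mm high and 4 mm thick. Origin on the underside, z up. Upright flat sides from x -35 to 55 mm (full height); rear wall at x +55 mm; flat floor from x -35 to 55 mm; ahead of that a nose ramp rises 35 degrees to the pouring lip at x -85 mm, z 37 mm, so the offcuts leave over the nose when the tub is tipped nose-down by about 55 to 65 degrees. Starts on the cradle's 6 mm base.
- tub_bar: The tub's black crossbar; origin at its middle, at x 4 mm, y 0, z 64 mm in the tub's axes: 10 mm thick along the tub's x, 46 mm long along y, 18 mm high, so its top is 3 mm above the rim; nothing else of the tub rises above the 70 mm rim. It swivels freely about the tub's y axis, so the tub hangs level from it and cannot be tipped by it. Free space of at least 44 mm before and behind it, and about 30 mm below it to the offcuts.
- tub_lip (a point): Middle of the tub's pouring lip, at x -85 mm, z 37 mm in the tub's axes (it moves with the tub).
- tape: Yellow and black tape measure, 36x94x69 mm, loose bystander; origin at the underside centre.
- clamp: Black spring clamp with orange tips, 55x119x26 mm, loose bystander; origin at the underside centre.
- sander: Dark cork sanding block, 67x122x32 mm, loose bystander; origin at the underside centre.
- offcut_0: Round dowel offcut, 20 mm thick, 44 mm long along its y, 20 g, lying across the tub's floor; origin at its centre.
- offcut_1: Round dowel offcut, 20 mm thick, 40 mm long along its y, 20 g, lying across the tub's floor; origin at its centre.
- offcut_2: Round dowel offcut, 20 mm thick, 46 mm long along its y, 20 g, lying across the tub's floor; origin at its centre.
- offcut_3: Round dowel offcut, 20 mm thick, 42 mm long along its y, 20 g, lying across the tub's floor; origin at its centre.

How it is judged:
By the outcome, as a careful person would: the job done as asked, in the order asked, and still so for the second after the job is handed in, with the robot touching nothing.
It also fails if it takes over 67 s, if anything falls off the work surface, if the arm or the gripper's body presses on something with over 40 N, if the wrist force passes 120 N, or if a joint passes its speed limit or range.

### The arm

A 6-joint arm with a two-finger parallel gripper is mounted at the origin on the work surface; the furniture and walls round the work are solid. World frame = base frame: x ahead of the robot, y to its left, z up, the work surface at z = 0. Lengths are in mm, angles in rad, forces in N, time in s.
With the tool pointing down it reaches from about 250 to 800 mm from the base axis. Payload 8.5 kg.
Tool frame: the origin (TCP) lies midway between the tips of the shut fingers; the grasp point (between the pads) lies 19 mm behind it; z points along the fingers, y is the direction in which the jaws open and shut (so a half turn about z gives the same grasp; the last joint's range is limited). The gripper opens to 85 mm and grips with 20 to 120 N. Pads are 22 mm wide; open, the fingers measure 114 mm over their backs; the gripper's body (76 mm by 85 mm) begins 54 mm behind the grasp point. The pads swing forward as they close: fully open they stand 13 mm farther back than shut.
Start: joints at [1.151, 0.238, -0.013, 1.319, 0, 1.571], TCP at [213.957, 479.372, 202.076] pointing down, gripper open.
Joint ranges: [-2.66, 2.66], [-1.03, 1.9], [-1.14, 1.46], [-1.82, 2.27], [-1.45, 1.34], [-3.14, 3.14]. Speed limits (rad/s): [2.22, 2.22, 2.79, 3.14, 3.14, 3.14].

### API

Orientations are given as a unit quaternion [x, y, z, w].
In Python, from station import * gives the robot as it stands.
- The arm moves only by the tool jog_arm, never from a script. Its argument "steps" is a list of rows, each a list of 5 numbers: the gripper command: -1 is fully open, 1 is shut, values between are in proportion, then the shift along the world's x, y, z in m, then the turn about the world's z in degrees. In form: [[claw, dx, dy, dz, spin], ...]. A call has 1 to 5 rows; each row is the pose to reach, as a shift and turn from the pose measured when the call began; what a row does not reach only later rows make up. A row lasts 1/12 s, in which the tool goes at most 41.7 mm and 7.16 degrees, less where a joint would pass 70% of its speed; a pose out of reach is approached as far as the arm can. A call with a gripper value outside its range is refused whole. The fingers move at their own pace and stop on an object; "squeeze" is the grip in N (left out, the last holds). Time passes only in rows, so rows that repeat a pose let the fingers close. It gives the time, the measured TCP pose, the force and the opening at its end, in the units of the state.
- sense(): the state, without advancing time (a new reading comes with each control period).
- snapshot(name): name is "scene" or "top" or "wrist"; returns (picture, depth): 384x512x3 uint8, blue, green, red; 384x512 float32, mm along the optical axis (not along the pixel's ray), 0 where there is no reading.
- get_calibration(name): a dict with "intrinsics" (3x3 intrinsics, pixels), "pose" (4x4, takes a point from camera to world coordinates). Camera axes: x right, y up, looking along -z (the intrinsics and any distortion apply to the point x, -y, -z); pixel columns grow to the right and rows downward; lengths in mm; the calibration is good to about 2 mm. The wrist camera is an equidistant fisheye: a pixel r from the principal point sees the ray r / f radians off the axis. A picture is of the moment at which its call begins: read the wrist's pose just before it. get_calibration takes no time and is no camera call; for the wrist camera it gives the pose at the moment of the call.
- finish_job(): hands the job in, once; it reports no verdict.
Trained networks look in the newest picture that a camera, given by its name, has taken for a name from the list of things; names that differ only in an ending like _2 or _b are one class to them, and where a whole thing is asked for, a point or a joint stands for the part that bears it (a point fixed in the world has none). Each returns a list of dicts, best first, with "score" (0 to 1); they miss things now and then, are a little off and sometimes report something else, mostly with a low value. They report only what shows in the picture. A call takes as long as a camera call.
- spot_in(query, camera): "extent" ([left, top, width, height] in pixels, round what is visible of it).
- cut_out(query, camera): "region" (384x512 bool, what is visible of it) and "extent" ([left, top, width, height] in pixels, round what is visible of it).
- place_of(query, camera): "xy" ([column, row] in pixels: a listed point, or the origin of a listed thing).
The state is a dict: "clock": time; "joint_positions": joint angles; "qd": joint speeds; "tau": joint torques, N m; "tcp_pos": TCP position; "orientation": TCP orientation; "wrist_force": force on the tool from outside, world axes, zero at the start; "torque": the same for the moment, N m; "grip_width": finger opening in mm.
Only numpy, scipy, OpenCV 4.12 (cv2) and the standard library are available. Lean on these libraries where they do the work, as an engineer would, in place of code of your own. Each camera call takes 0.05 s, during which the arm holds its last target. There are 200 camera calls.

## Working session

There is one attempt and no reset: what is moved stays moved. The work goes in short steps, Python scripts to look and compute and a tool call to move; the robot and the scene stay as the last step left them, time stands still between calls to the robot, and variables do not carry over. Pictures are saved under pics/ and viewed, about 8 in all and at most 12, crops included, and the job is handed in when it is done.

Besides the shell and the picture viewer there is one more tool, called after "Request:" by a JSON object that holds its "fn" and its "kwargs". jog_arm: Moves the arm, as the interface text tells. Its arguments: {"type":"object","properties":{"steps":{"type":"array"},"squeeze":{"type":"number"}},"required":["steps"]}

```bash
mkdir -p pics; cat > h.py <<'E'
from station import *
import numpy as np, cv2
def pix2w(cam,uv,depth):
    c=get_calibration(cam);K=np.array(c["intrinsics"]);T=np.array(c["pose"])
    u,v=uv;d=depth
    return (T@np.array([(u-K[0,2])/K[0,0]*d,-(v-K[1,2])/K[1,1]*d,-d,1]))[:3]
def cloud(cam,depth,mask):
    c=get_calibration(cam);K=np.array(c["intrinsics"]);T=np.array(c["pose"])
    v,u=np.nonzero(mask&(depth>0));d=depth[v,u]
    P=np.stack([(u-K[0,2])/K[0,0]*d,-(v-K[1,2])/K[1,1]*d,-d,np.ones_like(d)])
    return (T@P)[:3].T
E
python3 - <<'E'
from h import *
for cam in ("top","scene"):
    p,d=snapshot(cam);cv2.imwrite(f"pics/{cam}0.png",p);np.save(f"{cam}0.npy",d)
    c=get_calibration(cam);print(cam,{k:(np.round(v,2).tolist() if not isinstance(v,str) else v) for k,v in c.items()})
    for n in ["bin_housing","bin_handle","cradle","tub","tub_bar","tub_lip","tape","clamp","sander"]:
        r=place_of(n,cam)[:1];s=cut_out(n,cam)[:1]
        o=[n]
        if r: 
            u,v=r[0]["xy"]; dd=d[int(np.clip(v,0,383)),int(np.clip(u,0,511))]; o+=[np.round([u,v]).tolist(),round(r[0]["score"],2),np.round(pix2w(cam,(u,v),dd)).tolist()]
        if s:
            P=cloud(cam,d,np.array(s[0]["region"],bool)); 
            if len(P): o+=["cloud",np.round(np.percentile(P,[2,98],axis=0)).tolist()]
        print(*o)
print(sense())
E
```

```text
top {'intrinsics': [[346.7, 0.0, 254.14], [0.0, 346.7, 188.17], [0.0, 0.0, 1.0]], 'pose': [[0.03, 0.99, -0.17, 360.98], [-1.0, 0.03, 0.0, 4.25], [0.01, 0.17, 0.99, 1170.01], [0.0, 0.0, 0.0, 1.0]]}
bin_housing [347.0, 205.0] 0.88 [508.0, -309.0, 30.0] cloud [[405.0, -456.0, 2.0], [618.0, -257.0, 186.0]]
bin_handle [342.0, 204.0] 0.78 [491.0, -252.0, 181.0] cloud [[410.0, -377.0, 20.0], [581.0, -246.0, 184.0]]
cradle [167.0, 195.0] 0.75 [524.0, 290.0, 31.0] cloud [[488.0, 206.0, 3.0], [573.0, 350.0, 67.0]]
tub [166.0, 191.0] 0.65 [538.0, 294.0, 29.0] cloud [[503.0, 215.0, 10.0], [562.0, 351.0, 81.0]]
tub_bar [189.0, 194.0] 0.28 [525.0, 214.0, 45.0] cloud [[512.0, 297.0, 65.0], [554.0, 307.0, 83.0]]
tub_lip [192.0, 194.0] 0.78 [532.0, 212.0, 9.0] cloud [[503.0, 215.0, 10.0], [562.0, 350.0, 81.0]]
tape [266.0, 151.0] 0.76 [673.0, -33.0, 61.0] cloud [[661.0, -85.0, 4.0], [710.0, -1.0, 70.0]]
clamp [217.0, 147.0] 0.85 [695.0, 131.0, 24.0] cloud [[641.0, 98.0, -2.0], [750.0, 169.0, 27.0]]
sander [249.0, 242.0] 0.94 [376.0, 12.0, 30.0] cloud [[339.0, -58.0, 14.0], [408.0, 58.0, 37.0]]
scene 
[... 1073 characters left out ...]
.0, 60.0, 36.0]]
{'clock': 1.9, 'joint_positions': array([ 1.15098017e+00,  2.38213238e-01, -1.34790527e-02,  1.31919419e+00,
       -6.93407299e-06,  1.57081091e+00]), 'qd': array([ 0.00128662, -0.00146111,  0.00190176,  0.0010156 ,  0.00112885,
        0.00017064]), 'tau': array([ 1.91817753e-04, -5.38575447e+01,  3.46689391e+01,  2.98693551e-03,
        3.30330818e-05, -1.18771740e-05]), 'tcp_pos': array([213.97489116, 479.38020443, 202.07743891]), 'orientation': array([ 2.08377128e-01,  9.78048552e-01, -4.48080820e-05, -6.00101655e-06]), 'wrist_force': array([ 0.61475866, -0.04635087, -0.21805634]), 'torque': array([-0.01053746,  0.00788136,  0.04900066]), 'grip_width': 85.1707453837373}
```

```bash
python3 -c "
import cv2
a=cv2.imread('pics/top0.png');b=cv2.imread('pics/scene0.png');
import numpy as np
cv2.imwrite('pics/both0.png',cv2.resize(np.vstack([a,b]),(800,1200))[:, :][:1200])
cv2.imwrite('pics/t0.png',cv2.resize(a,(800,600)));cv2.imwrite('pics/s0.png',cv2.resize(b,(800,600)))"
```

```text
(no output)
```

View pics/t0.png

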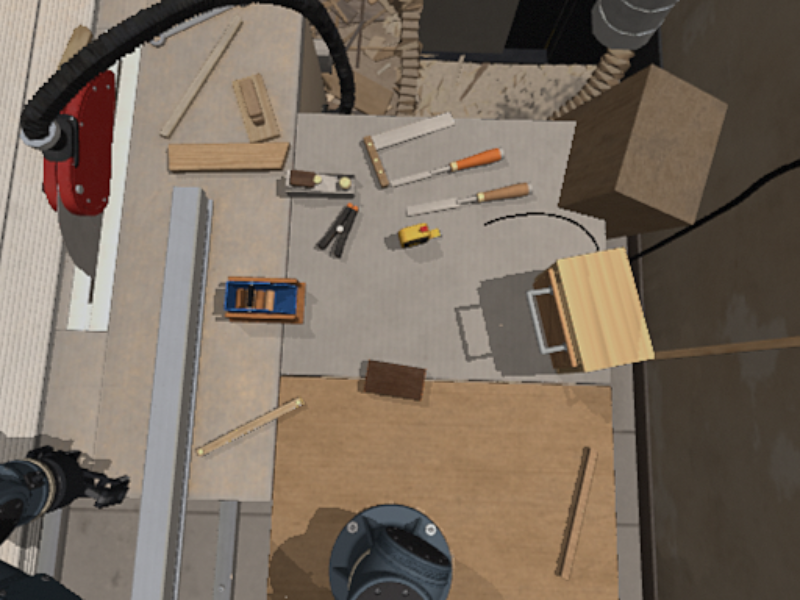

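View pics/s0.png

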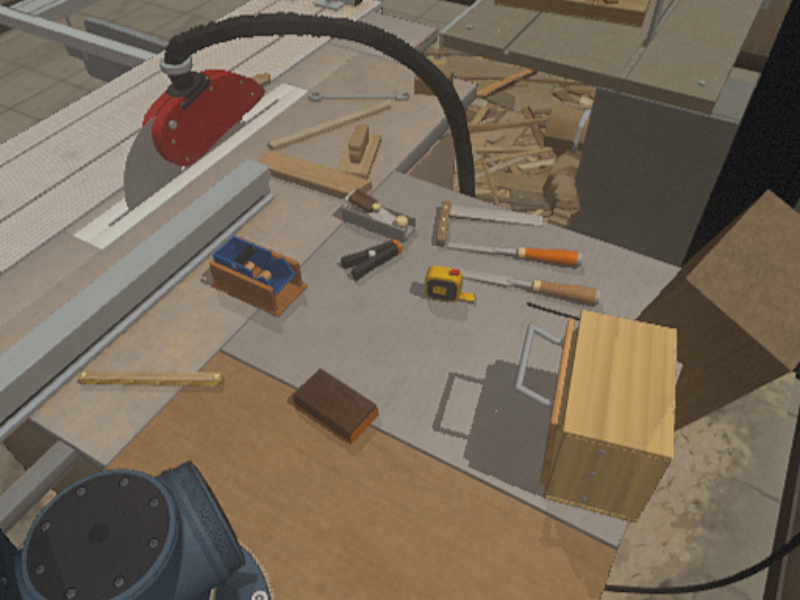

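The top view shows the cradle and tub at (262,298) with the nose pointing to -y, and the bin at (600,310) with its front and grey handle facing +y. The scene view agrees: the tub is at (255,270), the bin housing at (610,410), and the sander, tape and clamp lie between them. Next I get exact poses from the depth.

```bash
python3 - <<'E'
from h import *
d=np.load("top0.npy");P=cloud("top",d,d>0)
d2=np.load("scene0.npy");P2=cloud("scene",d2,d2>0)
def box(P,lo,hi): return P[np.all((P>lo)&(P<hi),axis=1)]
for nm,Q in(("top",P),("scene",P2)):
    H=box(Q,[380,-480,176],[640,-200,190])
    hs=H[:,1]
    r=cv2.minAreaRect(H[:,:2].astype(np.float32));print(nm,"all",len(H),np.round(cv2.boxPoints(r)).tolist())
    T=box(Q,[480,180,73],[600,380,90]);r=cv2.minAreaRect(T[:,:2].astype(np.float32));print("rim",len(T),np.round(r[0],1),np.round(r[1],1),r[2],np.round(cv2.boxPoints(r)).tolist(),T[:,2].max())
    C=box(Q,[470,180,60],[600,380,69]);print("cheekrange",C.min(0).round(),C.max(0).round())
    for y0 in range(180,370,12):
        S=box(Q,[480,y0,-20],[600,y0+12,100]);print(y0,[ (lo,S[(S[:,0]>lo)&(S[:,0]<=lo+8),2].max().round() if ((S[:,0]>lo)&(S[:,0]<=lo+8)).any() else None) for lo in range(484,584,8)])
    # handle
    np.save(nm+"H.npy",H)
H=np.load("topH.npy")
for x0 in range(390,640,15):
    s=H[(H[:,0]>=x0)&(H[:,0]<x0+15)]
    if len(s): y=np.sort(s[:,1])[::-1]; print(x0,len(s),np.round(y[:6]), s[:,2].mean().round(1))
E
```

```text
top all 3604 [[378.0, -274.0], [424.0, -473.0], [634.0, -424.0], [587.0, -225.0]]
rim 148 [534.1 293.1] [ 61.9 118.9] 0.9412062764167786 [[502.0, 352.0], [504.0, 233.0], [566.0, 234.0], [564.0, 353.0]] 83.8551216046344
cheekrange [490. 210.  60.] [577. 353.  69.]
180 [(484, np.float64(5.0)), (492, np.float64(3.0)), (500, np.float64(2.0)), (508, np.float64(5.0)), (516, np.float64(5.0)), (524, np.float64(1.0)), (532, np.float64(2.0)), (540, np.float64(2.0)), (548, np.float64(3.0)), (556, np.float64(2.0)), (564, np.float64(2.0)), (572, np.float64(2.0)), (580, np.float64(2.0))]
192 [(484, np.float64(2.0)), (492, np.float64(4.0)), (500, np.float64(6.0)), (508, np.float64(5.0)), (516, np.float64(10.0)), (524, np.float64(7.0)), (532, np.float64(3.0)), (540, np.float64(2.0)), (548, np.float64(5.0)), (556, np.float64(9.0)), (564, np.float64(8.0)), (572, np.float64(7.0)), (580, np.float64(2.0))]
204 [(484, np.float64(64.0)), (492, np.float64(65.0)), (500, np.float64(44.0)), (508, np.float64(42.0)), (516, np.float64(47.0)), (524, np.float64(45.0)), (532, np.float64(49.0)), (540, np.float64(47.0
[... 9331 characters left out ...]
435 287 [-257. -258. -259. -260. -260. -260.] 182.5
450 271 [-255. -255. -255. -257. -257. -257.] 182.5
465 268 [-252. -252. -252. -253. -254. -254.] 182.6
480 273 [-249. -249. -249. -249. -250. -251.] 182.5
495 267 [-244. -245. -246. -246. -247. -247.] 182.4
510 265 [-241. -241. -243. -243. -243. -244.] 182.4
525 268 [-238. -239. -239. -239. -240. -241.] 182.4
540 249 [-242. -245. -248. -251. -254. -254.] 182.3
555 243 [-289. -293. -302. -303. -304. -305.] 182.3
570 241 [-281. -287. -290. -297. -298. -300.] 182.6
585 237 [-295. -296. -297. -297. -297. -298.] 182.5
600 191 [-295. -298. -298. -300. -303. -303.] 182.5
615 76 [-356. -359. -362. -365. -368. -372.] 181.8
630 2 [-421. -422.] 180.6
```

Request:
{"fn": "jog_arm", "kwargs": {"steps": [[0,0.27,-0.7305,0.02,-143.2],[0,0.27,-0.7305,0.02,-143.2],[0,0.27,-0.7305,0.02,-143.2],[0,0.27,-0.7305,0.02,-143.2],[0,0.27,-0.7305,0.02,-143.2]]}}

```text
clock: 2.32
tcp_pos: [286.2, 282.4, 207.5]
orientation: [0.501, 0.865, 0.0, 0.0]
wrist_force: [1.7, 0.4, 0.0]
grip_width: 42.8
```

Request:
{"fn": "jog_arm", "kwargs": {"steps": [[0,0.198,-0.533,0.012,-107.1],[0,0.198,-0.533,0.012,-107.1],[0,0.198,-0.533,0.012,-107.1],[0,0.198,-0.533,0.012,-107.1],[0,0.198,-0.533,0.012,-107.1]]}}

```text
clock: 2.73
tcp_pos: [358.7, 86.8, 212.2]
orientation: [0.743, 0.669, 0.0, 0.0]
wrist_force: [0.8, 1.1, 0.2]
grip_width: 43.0
```

Request:
{"fn": "jog_arm", "kwargs": {"steps": [[0,0.126,-0.338,0.009,-71.3],[0,0.126,-0.338,0.009,-71.3],[0,0.126,-0.338,0.009,-71.3],[0,0.126,-0.338,0.009,-71.3],[0,0.126,-0.338,0.009,-71.3]]}}

```text
clock: 3.15
tcp_pos: [431.2, -108.9, 217.6]
orientation: [0.913, 0.408, 0.0, 0.001]
wrist_force: [0.9, 0.6, 1.2]
grip_width: 43.0
```

Request:
{"fn": "jog_arm", "kwargs": {"steps": [[0,0.053,-0.142,0.003,-35.4],[0,0.053,-0.142,0.003,-35.4],[0,0.053,-0.142,0.003,-35.4],[0,0.053,-0.142,0.003,-35.4],[0,0.053,-0.142,0.003,-35.4]]}}

```text
clock: 3.57
tcp_pos: [485.8, -255.8, 219.6]
orientation: [0.994, 0.106, 0.0, 0.001]
wrist_force: [-1.1, 1.5, -0.9]
grip_width: 42.3
```

```bash
python3 - <<'E'
from h import *
s=sense();print(s["tcp_pos"].round(1),s["orientation"].round(3),s["joint_positions"].round(2))
c=get_calibration("wrist")
p,d=snapshot("wrist");cv2.imwrite("pics/w1.png",p)
print(np.round(c["intrinsics"],1).tolist(),np.round(c["pose"],2).tolist())
print([ (r["xy"],r["score"]) for r in place_of("bin_handle","wrist")[:2]])
E
```

```text
[ 485.8 -255.8  219.6] [0.994 0.106 0.    0.001] [-0.48  0.27  0.08  1.37 -0.    2.45]
[[297.3, 0.0, 254.8], [0.0, 297.3, 192.0], [0.0, 0.0, 1.0]] [[0.21, 0.94, 0.28, 559.6], [-0.98, 0.2, 0.06, -240.65], [0.0, -0.29, 0.96, 392.89], [0.0, 0.0, 0.0, 1.0]]
[([253.8, 204.5], 0.82)]
```

View pics/w1.png

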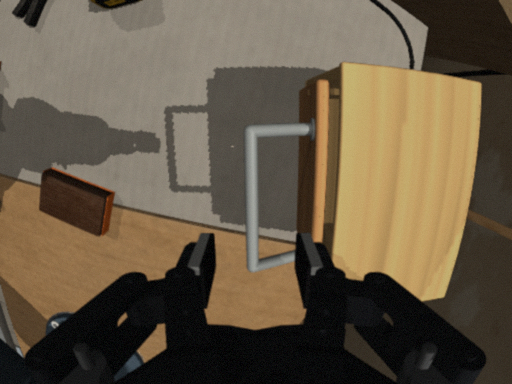

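The wrist view shows the handle bar (column 252) centred between the fingertips (columns 200 and 310), with the right finger over the gap between bar and front panel. I lower and close.

Request:
{"fn": "jog_arm", "kwargs": {"steps": [[0,-0.001,0.002,-0.03,0],[0,-0.001,0.002,-0.058,0],[0,-0.001,0.002,-0.058,0]]}}

```text
clock: 3.92
tcp_pos: [480.4, -247.9, 157.6]
orientation: [0.994, 0.111, -0.003, -0.002]
wrist_force: [-0.3, 0.2, -0.3]
grip_width: 42.6
```

Request:
{"fn": "jog_arm", "kwargs": {"steps": [[1,0,0,0,0],[1,0,0,0,0],[1,0,0,0,0],[1,0,0,0,0]], "squeeze": 50}}

```text
clock: 4.25
tcp_pos: [481.2, -248.0, 159.2]
orientation: [0.994, 0.112, -0.002, -0.001]
wrist_force: [0.6, -0.4, -0.1]
grip_width: 0.3
```

```bash
python3 - <<'E'
from h import *
p,d=snapshot("wrist");q,e=snapshot("scene")
cv2.imwrite("pics/w2.png",np.hstack([p[100:384,100:500],q[170:370,260:460].repeat(2,0).repeat(2,1)[:284]]))
P=cloud("scene",e,e>0);m=(P[:,2]>150)&(P[:,2]<195)&(P[:,0]>400)&(P[:,0]<560)&(P[:,1]>-270)&(P[:,1]<-215)
for x0 in range(410,560,15):
    s=P[m&(P[:,0]>=x0)&(P[:,0]<x0+15)]
    if len(s):print(x0,len(s),s.mean(0).round(1),s.max(0).round(1))
print(sense()["tcp_pos"])
E
```

```text
425 25 [ 432.9 -265.4  181. ] [ 439.4 -260.1  184.3]
440 31 [ 447.  -262.1  182. ] [ 454.2 -256.4  184.9]
455 26 [ 462.1 -258.7  182.3] [ 469.4 -252.8  184.9]
470 30 [ 476.1 -254.9  183.9] [ 483.9 -244.4  194.8]
485 3 [ 488.8 -255.2  180. ] [ 490.8 -253.8  181.1]
[ 480.97782949 -248.06980454  158.74542146]
```

View pics/w2.png

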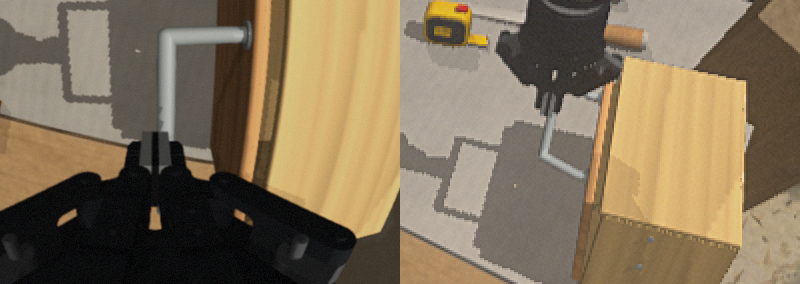

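Request:
{"fn": "jog_arm", "kwargs": {"steps": [[1,-0.002,0.008,-0.002,0],[1,-0.004,0.016,-0.005,0],[1,-0.004,0.016,-0.005,0]]}}

```text
clock: 4.6
tcp_pos: [476.1, -230.4, 153.4]
orientation: [0.994, 0.112, -0.003, -0.002]
wrist_force: [-0.4, -1.0, 0.6]
grip_width: -0.4
```

```bash
python3 - <<'E'
from h import *
q,e=snapshot("scene")
P=cloud("scene",e,e>0);m=(P[:,2]>150)&(P[:,2]<195)&(P[:,0]>400)&(P[:,0]<560)&(P[:,1]>-270)&(P[:,1]<-215)
for x0 in range(410,560,15):
    s=P[m&(P[:,0]>=x0)&(P[:,0]<x0+15)]
    if len(s):print(x0,len(s),s.mean(0).round(1),s.max(0).round(1))
s=sense();print(s["tcp_pos"],s["wrist_force"],s["grip_width"])
E
```

```text
425 29 [ 433.7 -265.2  181.5] [ 439.5 -260.6  185.1]
440 26 [ 447.9 -262.   181.7] [ 454.8 -256.8  184.9]
455 43 [ 464.2 -248.8  185. ] [ 469.6 -218.8  194.3]
470 33 [ 477.2 -252.1  183.3] [ 484.9 -223.1  193.3]
485 24 [ 492.9 -251.6  181.7] [ 499.8 -246.5  184.6]
500 20 [ 506.4 -248.5  181.2] [ 511.6 -242.6  185. ]
530 12 [ 542.5 -265.4  167.6] [ 544.9 -260.5  170.3]
545 6 [ 548.  -267.7  168.5] [ 551.6 -265.   172.2]
[ 476.44223931 -231.01686451  153.58455389] [ 0.76380398 -0.63162575 -0.29385046] 0.1756594635079457
```

```bash
python3 - <<'E'
from h import *
s=sense();t=s["tcp_pos"];R=s["orientation"]
out=[]
for cam in("scene","top"):
    q,e=snapshot(cam);c=get_calibration(cam);K=np.array(c["intrinsics"]);T=np.linalg.inv(np.array(c["pose"]))
    def pr(p):
        x=T@np.append(p,1);return np.array([K[0,0]*x[0]/-x[2]+K[0,2],K[1,1]*-x[1]/-x[2]+K[1,2]])
    q=cv2.resize(q,None,fx=4,fy=4,interpolation=cv2.INTER_CUBIC)
    a=pr(t)
    for p,col in((t,(0,0,255)),(t+[0,0,19],(0,255,0)),(np.array([483.5,-253,182]),(255,0,255))):
        cv2.circle(q,tuple((pr(p)*4+2).astype(int)),4,col,-1)
    x,y=(a*4).astype(int);out.append(q[max(0,y-250):y+250,x-200:x+200])
n=min(o.shape[0] for o in out)
cv2.imwrite("pics/chk.png",np.hstack([o[:n] for o in out]))
print(s["clock"],t)
E
```

```text
4.65 [ 476.44223931 -231.01686451  153.58455389]
```

View pics/chk.png

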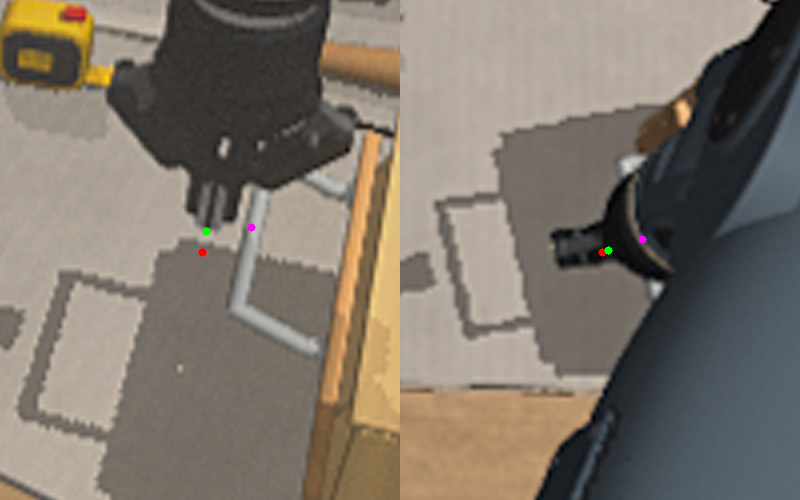

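```bash
python3 - <<'E'
from h import *
t=sense()["tcp_pos"]
for cam in("scene",):
    q,e=snapshot(cam);P=cloud(cam,e,e>0)
    m=(abs(P[:,0]-t[0])<40)&(abs(P[:,1]-t[1])<40)&(P[:,2]>100);P=P[m]
    for z in range(100,260,8):
        s=P[(P[:,2]>=z)&(P[:,2]<z+8)]
        if len(s):print(z,len(s),s.min(0).round(),s.max(0).round())
s=sense();print(s["tcp_pos"],s["clock"])
E
```

```text
172 19 [ 444. -268.  175.] [ 513. -242.  180.]
180 117 [ 437. -268.  180.] [ 514. -233.  187.]
188 23 [ 466. -244.  189.] [ 476. -220.  196.]
196 36 [ 466. -246.  196.] [ 476. -220.  204.]
204 35 [ 467. -246.  204.] [ 488. -221.  212.]
212 28 [ 466. -245.  213.] [ 487. -221.  220.]
220 34 [ 464. -252.  220.] [ 487. -218.  228.]
228 86 [ 460. -268.  228.] [ 494. -198.  236.]
236 165 [ 459. -270.  236.] [ 496. -193.  244.]
244 81 [ 458. -271.  244.] [ 498. -192.  252.]
252 101 [ 458. -271.  252.] [ 500. -192.  260.]
[ 477.03480042 -231.94972825  153.81414633] 4.8
```

```bash
python3 - <<'E'
from h import *
t=sense()["tcp_pos"]
q,e=snapshot("scene");c=get_calibration("scene");K=np.array(c["intrinsics"]);T=np.linalg.inv(np.array(c["pose"]))
for z in range(-10,70,5):
    x=T@np.append(t+[0,0,z],1);u=int(round(K[0,0]*x[0]/-x[2]+K[0,2]));v=int(round(K[1,1]*-x[1]/-x[2]+K[1,2]))
    print(z,u,v,"expect",round(-x[2]),"depth",e[v,u-4:u+5].round().astype(int).tolist(),q[v,u].tolist())
E
```

```text
-10 323 236 expect 936 depth [1117, 1115, 1116, 1115, 1113, 1110, 1116, 1111, 1113] [104, 112, 119]
-5 323 235 expect 932 depth [1120, 1118, 1117, 1118, 1112, 1115, 1119, 1121, 1118] [105, 112, 119]
0 323 233 expect 928 depth [1120, 1120, 1123, 1118, 1122, 1125, 1118, 1122, 1119] [101, 111, 116]
5 323 232 expect 925 depth [1124, 1126, 1122, 1121, 1123, 1121, 1125, 1123, 1126] [97, 106, 113]
10 324 231 expect 921 depth [1125, 1125, 1123, 1125, 1124, 1128, 1125, 1127, 1129] [126, 138, 145]
15 324 229 expect 917 depth [1132, 1130, 1132, 1131, 1131, 1130, 1132, 1132, 1130] [158, 171, 182]
20 324 228 expect 914 depth [1132, 1131, 1131, 1135, 1131, 1133, 1138, 1131, 1130] [138, 150, 158]
25 324 226 expect 910 depth [1135, 1138, 899, 900, 897, 897, 896, 896, 1138] [61, 62, 66]
30 325 225 expect 907 depth [1138, 896, 895, 895, 894, 891, 891, 897, 897] [42, 44, 52]
35 325 223 expect 903 depth [898, 894, 892, 889, 888, 889, 886, 888, 891] [51, 53, 60]
40 325 222 expect 899 depth [899, 891, 892, 889, 888, 886, 883, 886, 888] [50, 53, 57]
45 325 220 expect 896 depth [894, 891, 885, 882, 883, 882, 880, 881, 884] [60, 61, 66]
50 326 219 expect 892 depth [890, 882, 884, 878, 879, 877, 880, 874, 885] [36, 39, 46]
55 326 217 expect 888 depth [887, 875, 875, 876, 874, 876, 875, 872, 869] [51, 56, 59]
60 326 216 expect 885 depth [881, 882, 877, 874, 876, 879, 870, 865, 865] [50, 58, 62]
65 327 214 expect 881 depth [867, 871, 866, 879, 880, 864, 863, 861, 864] [52, 53, 58]
```

The lowest finger pixels are about 28 mm above the reported TCP z, while x and y agree. The bar and the housing top measure 182 mm as they should, so the camera height is right and the fingers closed above the bar. I retry lower.

Request:
{"fn": "jog_arm", "kwargs": {"steps": [[0,0,0,0.035,0],[0,0.006,-0.0215,0.035,0],[0,0.006,-0.0215,0.035,0],[0,0.006,-0.0215,0.035,0],[0,0.006,-0.0215,0.035,0]]}}

```text
clock: 5.27
tcp_pos: [482.6, -253.5, 188.2]
orientation: [0.994, 0.111, -0.003, -0.002]
wrist_force: [-0.6, 0.5, 0.3]
grip_width: 43.0
```

Request:
{"fn": "jog_arm", "kwargs": {"steps": [[0,0,0,-0.03,0],[0,0,0,-0.055,0],[0,0,0,-0.055,0],[0,0,0,-0.055,0]]}}

```text
clock: 5.6
tcp_pos: [481.4, -252.5, 132.3]
orientation: [0.994, 0.112, -0.004, -0.003]
wrist_force: [0.0, -0.1, 0.4]
grip_width: 42.7
```

Request:
{"fn": "jog_arm", "kwargs": {"steps": [[1,0,0,0,0],[1,0,0,0,0],[1,0,0,0,0],[1,0,0,0,0]]}}

```text
clock: 5.93
tcp_pos: [482.1, -252.8, 133.7]
orientation: [0.994, 0.112, -0.003, -0.002]
wrist_force: [-1.0, 0.3, 6.6]
grip_width: 8.0
```

Request:
{"fn": "jog_arm", "kwargs": {"steps": [[1,-0.002,0.009,-0.003,0],[1,-0.004,0.018,-0.0075,0],[1,-0.006,0.026,-0.012,0],[1,-0.008,0.0345,-0.017,0],[1,-0.0115,0.05,-0.028,0]]}}

```text
clock: 6.35
tcp_pos: [471.6, -206.6, 105.5]
orientation: [0.994, 0.11, -0.003, 0.002]
wrist_force: [5.9, -22.9, -25.3]
grip_width: 7.6
```

Request:
{"fn": "jog_arm", "kwargs": {"steps": [[1,-0.0035,0.0145,-0.012,0],[1,-0.007,0.03,-0.025,0],[1,-0.008,0.0335,-0.029,0],[1,-0.008,0.0335,-0.029,0]]}}

```text
clock: 6.68
tcp_pos: [468.5, -187.7, 81.7]
orientation: [0.994, 0.107, -0.0, 0.018]
wrist_force: [-5.1, -66.2, 16.5]
grip_width: 7.7
```

```bash
cat > binq.py <<'E'
from h import *
def binpose():
    q,e=snapshot("scene");P=cloud("scene",e,e>0)
    n=np.array([-.222,.975]);t=np.array([.975,.222]);O=np.array([497.4,-310.1])
    h=(P[:,:2]-O)@n;s=(P[:,:2]-O)@t
    # front panel outer/top: points with |s|<90, h between 5 and 110
    m=(abs(s)<95)&(abs(s)>65)&(h>8)&(h<115)&(P[:,2]>20)
    A=np.c_[h[m],P[m,2]]
    i=A[:,1]>np.percentile(A[:,1],97);print("panel top h,z",A[i].mean(0).round(1),len(A),"max z",A[:,1].max().round(1))
    return q,e
if __name__=="__main__":
    q,e=binpose();cv2.imwrite("pics/s3.png",cv2.resize(q[120:384,200:512],None,fx=2,fy=2));s=sense();print(s["tcp_pos"].round(1),s["wrist_force"].round(1),s["clock"])
E
python3 binq.py
```

```text
panel top h,z [ 32.8 150.6] 1375 max z 152.5
[ 468.5 -187.7   81.7] [ -5.7 -64.9  18.7] 6.7333
```

View pics/s3.png

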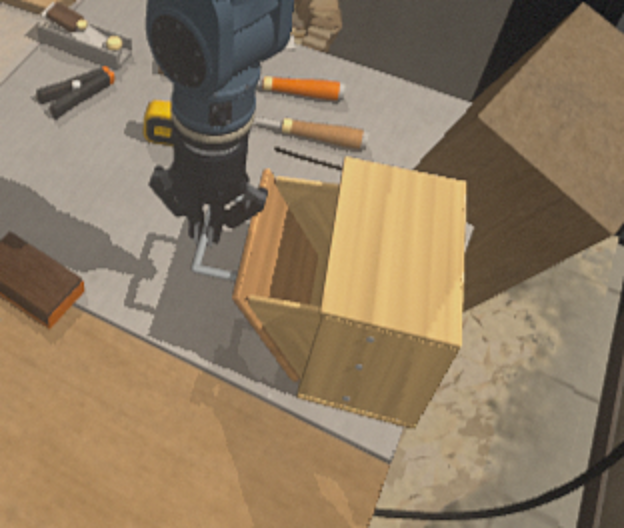

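Request:
{"fn": "jog_arm", "kwargs": {"steps": [[0.4,0.001,-0.005,0,0],[0.2,0.001,-0.005,0,0],[0.2,0.001,-0.005,0,0]]}}

```text
clock: 6.98
tcp_pos: [469.9, -193.2, 82.6]
orientation: [0.994, 0.106, 0.001, 0.018]
wrist_force: [0.2, 0.4, -0.6]
grip_width: 34.1
```

```bash
python3 - <<'E'
from h import *
s=sense();print(s["tcp_pos"].round(1),s["wrist_force"].round(1),s["grip_width"])
q,e=snapshot("scene");P=cloud("scene",e,e>0)
n=np.array([-.222,.975]);t=np.array([.975,.222]);O=np.array([497.4,-310.1])
h=(P[:,:2]-O)@n;u=(P[:,:2]-O)@t
m=(h>110)&(h<160)&(abs(u)<60)&(P[:,2]>90)&(P[:,2]<150);
for a in range(-60,60,10):
    k=m&(u>=a)&(u<a+10)
    if k.any():print(a,k.sum(),h[k].mean().round(1),P[k,2].mean().round(1))
k=(u>-95)&(u<-70)&(h>5)&(h<110)&(P[:,2]>60)
for a in range(0,110,8):
    j=k&(h>=a)&(h<a+8)
    if j.any():print("h",a,j.sum(),P[j,2].max().round(1))
E
```

```text
[ 469.9 -193.2   82.6] [ 0.2  0.4 -0.6] 34.0880839022735
-60 36 118.6 132.9
-50 18 123.2 134.4
-40 18 123.7 134.6
-30 15 123.6 133.7
-20 20 127.9 134.9
-10 70 139.2 133.7
0 26 129.6 134.1
10 19 125.6 133.1
20 13 123.8 133.9
30 5 123.9 134.2
h 0 36 152.3
h 8 100 154.8
h 16 104 151.2
h 24 101 151.4
h 32 87 150.9
h 40 74 150.0
h 48 59 148.5
h 56 51 147.8
h 64 50 152.6
h 72 24 151.7
```

Request:
{"fn": "jog_arm", "kwargs": {"steps": [[0.2,-0.003,0.014,0.006,0],[0.2,-0.0045,0.02,0.006,0],[0.2,-0.006,0.026,0.003,0],[0.2,-0.007,0.031,0.001,0],[0.2,-0.008,0.035,0,0]]}}

```text
clock: 7.45
tcp_pos: [466.3, -175.4, 87.5]
orientation: [0.994, 0.101, 0.002, 0.038]
wrist_force: [-5.7, -106.0, 15.4]
grip_width: 34.6
```

```bash
cat > bar.py <<'E'
from h import *
def bar():
    s=sense();print(s["tcp_pos"].round(1),s["orientation"].round(3),s["wrist_force"].round(1),s["grip_width"],s["clock"])
    q,e=snapshot("scene");P=cloud("scene",e,e>0)
    n=np.array([-.222,.975]);t=np.array([.975,.222]);O=np.array([497.4,-310.1])
    h=(P[:,:2]-O)@n;u=(P[:,:2]-O)@t
    m=(h>110)&(h<160)&(abs(u)<60)&(P[:,2]>90)&(P[:,2]<150);
    for a in (-50,-40,-30,20,30,40):
        k=m&(u>=a)&(u<a+10)
        if k.any():print(a,k.sum(),h[k].mean().round(1),P[k,2].mean().round(1))
    k=(u>-95)&(u<-70)&(h>5)&(h<110)&(P[:,2]>60)
    for a in range(56,110,6):
        j=k&(h>=a)&(h<a+6)
        if j.any():print("h",a,j.sum(),P[j,2].max().round(1))
    return q
if __name__=="__main__": bar()
E
python3 bar.py
```

```text
[ 466.3 -175.4   87.5] [0.994 0.101 0.002 0.038] [  -5.7 -106.    15.4] 34.5566371571322 7.45
-50 20 125.3 129.8
-40 15 126.1 130.6
-30 19 125.8 130.4
h 56 39 147.0
h 62 36 143.1
h 68 35 149.7
h 74 29 151.9
```

Request:
{"fn": "jog_arm", "kwargs": {"steps": [[0.2,0.003,-0.014,0,0],[0.2,0.003,-0.014,0,0],[0.2,0.003,-0.014,0.04,0],[0.2,0.003,-0.014,0.08,0]]}}

```text
clock: 7.83
tcp_pos: [467.0, -188.1, 166.8]
orientation: [0.994, 0.101, -0.0, 0.036]
wrist_force: [1.6, -0.3, 0.5]
grip_width: 33.8
```

Request:
{"fn": "jog_arm", "kwargs": {"steps": [[0.2,0,0.03,0.02,0],[0.2,0,0.07,0.02,0],[0.2,0,0.11,0.02,0],[0.2,0,0.14,0.02,0],[0.2,0,0.14,0.02,0]]}}

```text
clock: 8.25
tcp_pos: [466.1, -42.7, 187.0]
orientation: [0.994, 0.104, -0.0, 0.035]
wrist_force: [-0.9, 0.9, 0.9]
grip_width: 34.1
```

```bash
python3 - <<'E'
from bar import *
bar()
q,e=snapshot("top");P=cloud("top",e,e>0)
n=np.array([-.222,.975]);t=np.array([.975,.222]);O=np.array([497.4,-310.1])
h=(P[:,:2]-O)@n;u=(P[:,:2]-O)@t
m=(h>105)&(h<160)&(abs(u)<60)&(P[:,2]>100)&(P[:,2]<150)
for a in range(-60,60,15):
    k=m&(u>=a)&(u<a+15)
    if k.any():print("top",a,k.sum(),h[k].mean().round(1),h[k].max().round(1),P[k,2].mean().round(1))
for uu in(-88,-60,0,60,88):
    k=(abs(u-uu)<6)&(h>-10)&(h<115)&(P[:,2]>10)
    print("prof",uu,[(a,P[k&(h>=a)&(h<a+7),2].max().round()) for a in range(-10,112,7) if (k&(h>=a)&(h<a+7)).any()])
cv2.imwrite("pics/t4.png",cv2.resize(q[100:300,250:450],None,fx=3,fy=3))
E
```

```text
[466.1 -42.7 187. ] [ 0.994  0.104 -0.     0.035] [-0.9  0.9  0.9] 34.10291900667137 8.25
-50 15 125.0 130.5
-40 17 126.1 131.8
-30 17 125.5 131.0
20 15 125.9 130.7
30 14 125.8 131.3
40 11 126.2 131.3
h 56 40 148.1
h 62 38 146.6
h 68 37 151.2
h 74 29 149.8
top -60 34 118.8 129.8 131.7
top -45 18 126.3 130.6 131.9
top -30 17 126.6 130.5 131.2
top -15 17 126.1 130.2 130.8
top 0 16 126.7 130.8 131.6
top 15 17 126.0 130.3 131.5
top 30 17 126.3 130.2 131.7
top 45 32 118.7 130.1 131.8
prof -88 [(-10, np.float64(184.0)), (-3, np.float64(155.0)), (4, np.float64(153.0)), (11, np.float64(151.0)), (18, np.float64(153.0)), (25, np.float64(149.0)), (32, np.float64(149.0)), (39, np.float64(149.0)), (46, np.float64(147.0)), (53, np.float64(145.0)), (60, np.float64(148.0)), (67, np.float64(151.0)), (74, np.float64(152.0))]
prof -60 [(-10, np.float64(183.0)), (-3, np.float64(39.0)), (4, np.float64(52.0)), (11, np.float64(60.0)), (18, np.float64(71.0)), (25, np.float64(83.0)), (32, np.float64(98.0)), (39, np.float64(105.0)), (46, np.float64(118.0)), (53, np.float64(128.0)), (60, np.float64(140.0)), (6
[... 590 characters left out ...]
p.float64(62.0)), (18, np.float64(71.0)), (25, np.float64(87.0)), (32, np.float64(97.0)), (39, np.float64(107.0)), (46, np.float64(117.0)), (53, np.float64(130.0)), (60, np.float64(140.0)), (67, np.float64(150.0)), (74, np.float64(151.0)), (81, np.float64(134.0)), (88, np.float64(137.0)), (95, np.float64(138.0)), (102, np.float64(137.0)), (109, np.float64(133.0))]
prof 88 [(-10, np.float64(183.0)), (-3, np.float64(155.0)), (4, np.float64(152.0)), (11, np.float64(152.0)), (18, np.float64(153.0)), (25, np.float64(151.0)), (32, np.float64(148.0)), (39, np.float64(148.0)), (46, np.float64(147.0)), (53, np.float64(147.0)), (60, np.float64(139.0)), (67, np.float64(152.0)), (74, np.float64(151.0))]
```

View pics/t4.png

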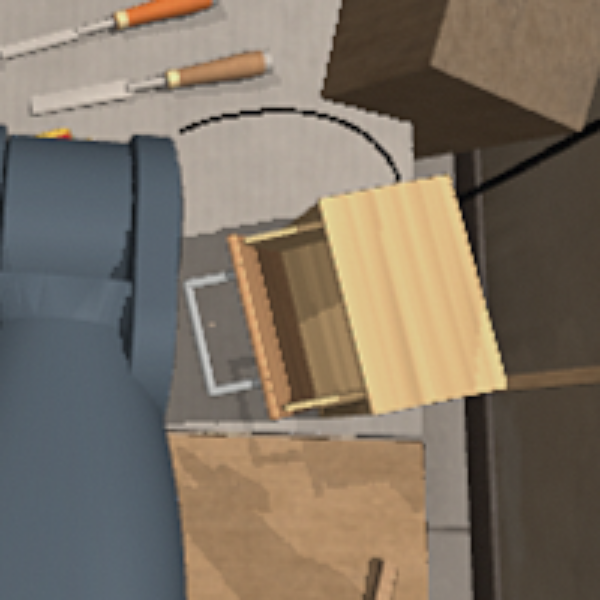

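The front panel's inner-face slope gives a tilt of 0.56 rad, and the panel top is 151 mm above the bench. The pull force had also risen sharply, so the bin is fully open at its stop.

Tool tilt survives from call to call, since it is now 4 degrees after contact. I test whether commanding past the reach limit tilts the tool, going straight up into free air.

Request:
{"fn": "jog_arm", "kwargs": {"steps": [[0.2,0,0,0.9,0],[0.2,0,0,0.9,0],[0.2,0,0,0.9,0],[0.2,0,0,0.9,0],[0.2,0,0,0.9,0]]}}

```text
clock: 8.77
tcp_pos: [465.9, -48.2, 397.2]
orientation: [0.994, 0.103, -0.0, 0.036]
wrist_force: [1.0, -0.7, 0.6]
grip_width: 34.2
```

Request:
{"fn": "jog_arm", "kwargs": {"steps": [[0.2,0,0,0.9,0],[0.2,0,0,0.9,0],[0.2,0,0,0.9,0],[0.2,0,0,0.9,0],[0.2,0,0,0.9,0]]}}

```text
clock: 9.18
tcp_pos: [463.0, -49.5, 554.2]
orientation: [0.994, 0.103, 0.016, 0.039]
wrist_force: [1.5, 0.5, 0.2]
grip_width: 34.1
```

Request:
{"fn": "jog_arm", "kwargs": {"steps": [[0.2,0,0,0.9,0],[0.2,0,0,0.9,0],[0.2,0,0,0.9,0],[0.2,0,0,0.9,0],[0.2,0,0,0.9,0]]}}

```text
clock: 9.6
tcp_pos: [423.8, -54.2, 576.8]
orientation: [0.993, 0.103, 0.033, 0.043]
wrist_force: [-0.7, 0.8, -0.1]
grip_width: 34.1
```

```bash
python3 -c "
from h import *
s=sense();print(s['joint_positions'].round(3),s['tcp_pos'],s['orientation'].round(3))"
```

```text
[-0.07   0.217  0.993  2.267 -0.073  2.862] [423.76737484 -54.20111435 576.79588494] [0.993 0.103 0.033 0.043]
```

Going up past reach added only about 2° of tilt per call, so that is no way to pour. Pouring will instead use pivoting of the tub in the pads: a pre-tip on the cradle cheek, then the nose edges pressed on the housing's top front edge.

First I remove the 6° residual tool tilt. I spin so that it leans inward, then use the upper reach limit.

Request:
{"fn": "jog_arm", "kwargs": {"steps": [[-1,-0.184,-0.331,-0.13,169],[-1,-0.184,-0.331,-0.13,169],[-1,-0.184,-0.331,-0.13,169],[-1,-0.184,-0.331,-0.13,169],[-1,-0.184,-0.331,-0.13,169]]}}

```text
clock: 10.02
tcp_pos: [350.4, -188.3, 524.1]
orientation: [0.939, 0.34, 0.042, 0.032]
wrist_force: [0.7, 0.6, 0.9]
grip_width: 85.3
```

Request:
{"fn": "jog_arm", "kwargs": {"steps": [[-1,-0.09,-0.165,-0.06,133],[-1,-0.09,-0.165,-0.06,133],[-1,-0.09,-0.165,-0.06,133],[-1,-0.09,-0.165,-0.06,133],[-1,-0.09,-0.165,-0.06,133]]}}

```text
clock: 10.43
tcp_pos: [275.9, -323.8, 474.1]
orientation: [0.829, 0.557, 0.048, 0.02]
wrist_force: [1.5, 0.5, 0.0]
grip_width: 85.3
```

Request:
{"fn": "jog_arm", "kwargs": {"steps": [[-1,0,0,0,97],[-1,0,0,0,97],[-1,0,0,0,97],[-1,0,0,0,97],[-1,0,0,0,97]]}}

```text
clock: 10.85
tcp_pos: [274.9, -323.1, 473.2]
orientation: [0.617, 0.785, 0.052, 0.004]
wrist_force: [-0.0, -0.3, -0.1]
grip_width: 85.6
```

Request:
{"fn": "jog_arm", "kwargs": {"steps": [[-1,0,0,0,61],[-1,0,0,0,61],[-1,0,0,0,61],[-1,0,0,0,61],[-1,0,0,0,61]]}}

```text
clock: 11.27
tcp_pos: [274.1, -322.4, 472.4]
orientation: [0.346, 0.937, 0.051, -0.013]
wrist_force: [-0.3, -0.4, 0.0]
grip_width: 85.6
```

```bash
cat > st.py <<'E'
from h import *
from scipy.spatial.transform import Rotation as Ro
s=sense();R=Ro.from_quat(s['orientation']).as_matrix();z=R[:,2];y=R[:,1]
print(s['clock'],'j',s['joint_positions'].round(2),'tcp',s['tcp_pos'].round(1),'tilt',np.degrees(np.hypot(*z[:2])).round(1),'az',np.degrees(np.arctan2(z[1],z[0])).round(),'jaw',np.degrees(np.arctan2(y[1],y[0])).round(1),'F',s['wrist_force'].round(1),s['grip_width'].round(1))
E
python3 st.py
```

```text
Traceback (most recent call last):
  File "st.py", line 4, in <module>
    print(s['clock'],'j',s['joint_positions'].round(2),'tcp',s['tcp_pos'].round(1),'tilt',np.degrees(np.hypot(*z[:2])).round(1),'az',np.degrees(np.arctan2(z[1],z[0])).round(),'jaw',np.degrees(np.arctan2(y[1],y[0])).round(1),'F',s['wrist_force'].round(1),s['grip_width'].round(1))
                                                                                                                                                                                                                                                              ^^^^^^^^^^^^^^^^^^^^^
AttributeError: 'float' object has no attribute 'round'
```

Request:
{"fn": "jog_arm", "kwargs": {"steps": [[-1,0,0,0.04,50],[-1,0,0,0.08,50],[-1,0,0,0.1,50],[-1,0,0,0.1,50],[-1,0,0,0.1,50]]}}

```text
clock: 11.68
tcp_pos: [269.9, -316.6, 541.5]
orientation: [0.054, 0.998, 0.02, -0.001]
wrist_force: [-0.2, -0.0, 0.4]
grip_width: 85.3
```

Request:
{"fn": "jog_arm", "kwargs": {"steps": [[-1,0,0,0.3,15],[-1,0,0,0.3,15],[-1,0,0,0.3,15],[-1,0,0,0.3,15],[-1,0,0,0.3,15]]}}

```text
clock: 12.1
tcp_pos: [256.5, -297.6, 555.9]
orientation: [-0.075, 0.997, 0.006, 0.007]
wrist_force: [0.3, -0.0, 0.1]
grip_width: 85.5
```

```bash
sed -i "s/s\['grip_width'\].round(1)/s['grip_width']/" st.py; python3 st.py
```

```text
12.1 j [-0.87  0.18  0.88  2.27  0.02 -1.02] tcp [ 256.5 -297.6  555.9] tilt 1.0 az 43.0 jaw 98.6 F [ 0.3 -0.   0.1] 85.50813985095388
```

Request:
{"fn": "jog_arm", "kwargs": {"steps": [[-1,0.278,0.6,-0.4,-7.6],[-1,0.278,0.6,-0.4,-7.6],[-1,0.278,0.6,-0.4,-7.6],[-1,0.278,0.6,-0.4,-7.6],[-1,0.278,0.6,-0.4,-7.6]]}}

```text
clock: 12.52
tcp_pos: [329.6, -138.9, 449.6]
orientation: [-0.006, 1.0, 0.006, 0.007]
wrist_force: [1.4, -0.2, -0.1]
grip_width: 85.3
```

Request:
{"fn": "jog_arm", "kwargs": {"steps": [[-1,0.2,0.44,-0.29,0],[-1,0.2,0.44,-0.29,0],[-1,0.2,0.44,-0.29,0],[-1,0.2,0.44,-0.29,0],[-1,0.2,0.44,-0.29,0]]}}

```text
clock: 12.93
tcp_pos: [403.1, 23.9, 342.2]
orientation: [-0.005, 1.0, 0.006, 0.006]
wrist_force: [1.2, -1.2, 0.5]
grip_width: 85.2
```

```bash
python3 st.py
```

```text
12.9333 j [0.05 0.01 0.07 1.62 0.01 0.04] tcp [403.1  23.9 342.2] tilt 0.9 az 42.0 jaw 90.5 F [ 1.2 -1.2  0.5] 85.22862648119008
```

Request:
{"fn": "jog_arm", "kwargs": {"steps": [[-1,0.131,0.278,-0.18,0.5],[-1,0.131,0.278,-0.18,0.5],[-1,0.131,0.278,-0.18,0.5],[-1,0.131,0.278,-0.18,0.5],[-1,0.131,0.278,-0.18,0.5]]}}

```text
clock: 13.35
tcp_pos: [479.0, 186.3, 236.3]
orientation: [-0.008, 1.0, 0.005, 0.005]
wrist_force: [1.5, -0.8, 0.8]
grip_width: 85.5
```

Request:
{"fn": "jog_arm", "kwargs": {"steps": [[-1,0.054,0.115,-0.075,0],[-1,0.054,0.115,-0.075,0],[-0.2,0.054,0.115,-0.075,0],[-0.2,0.054,0.115,-0.075,0],[-0.2,0.054,0.115,-0.075,0]]}}

```text
clock: 13.77
tcp_pos: [532.1, 303.8, 155.9]
orientation: [-0.007, 1.0, 0.004, 0.002]
wrist_force: [-0.6, -0.5, -0.9]
grip_width: 52.1
```

```bash
cat > tipz.py <<'E'
from h import *
import runpy; runpy.run_path("st.py")
t=sense()["tcp_pos"]
q,e=snapshot("scene");P=cloud("scene",e,e>0)
d=np.abs(P[:,:2]-t[:2]);m=(d[:,0]<30)&(d[:,1]<60)&(P[:,2]>95)
for z in range(96,260,6):
    s=P[m&(P[:,2]>=z)&(P[:,2]<z+6)]
    if len(s):print(z,len(s),s.min(0).round(),s.max(0).round())
cv2.imwrite("pics/s5.png",cv2.resize(q[80:230,60:260],None,fx=4,fy=4))
E
python3 tipz.py
```

```text
13.7667 j [0.52 0.4  0.1  1.27 0.   0.5 ] tcp [532.1 303.8 155.9] tilt 0.5 az 61.0 jaw 90.8 F [-0.6 -0.5 -0.9] 52.144948023864934
186 8 [524. 271. 188.] [544. 333. 192.]
192 21 [522. 265. 192.] [546. 335. 197.]
198 31 [522. 264. 198.] [543. 342. 204.]
204 38 [522. 262. 204.] [545. 344. 210.]
210 29 [523. 264. 211.] [543. 340. 216.]
216 33 [521. 260. 216.] [544. 345. 222.]
222 28 [521. 263. 222.] [546. 337. 228.]
228 26 [519. 251. 228.] [542. 348. 234.]
234 41 [519. 245. 235.] [545. 356. 239.]
240 64 [519. 245. 240.] [545. 363. 246.]
246 40 [518. 244. 246.] [545. 362. 252.]
252 61 [516. 244. 252.] [547. 362. 258.]
258 69 [514. 246. 258.] [548. 364. 264.]
```

View pics/s5.png

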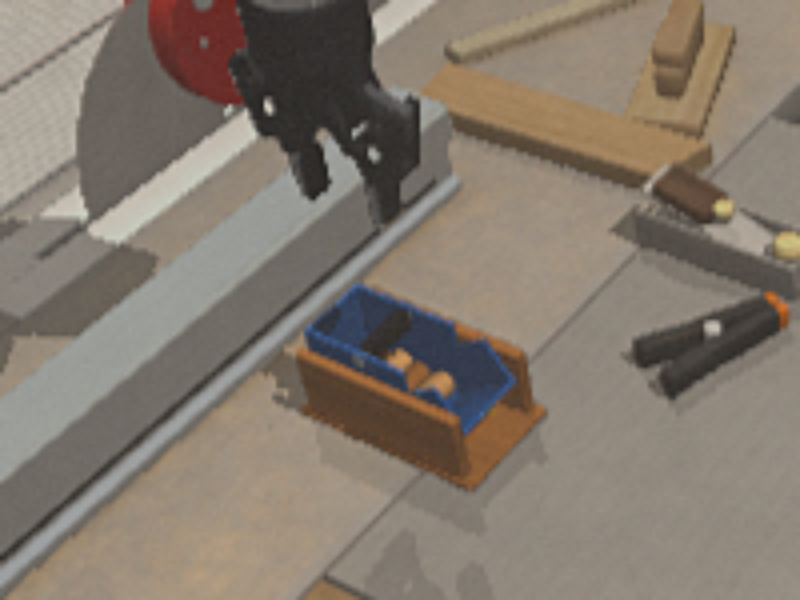

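The scene view shows the open gripper above the tub, with the black bar at (385,330) and the dowels around (410,370). The fingertips again sit about 25 mm above the reported TCP. I descend and grip the bar.

Request:
{"fn": "jog_arm", "kwargs": {"steps": [[-0.2,0.002,-0.0015,-0.035,0],[-0.2,0.002,-0.0015,-0.07,0],[-0.2,0.002,-0.0015,-0.105,0],[-0.2,0.002,-0.0015,-0.13,0],[-0.2,0.002,-0.0015,-0.13,0]]}}

```text
clock: 14.23
tcp_pos: [530.1, 297.7, 22.9]
orientation: [-0.006, 1.0, 0.002, -0.001]
wrist_force: [-0.4, 0.5, 0.2]
grip_width: 51.0
```

Request:
{"fn": "jog_arm", "kwargs": {"steps": [[1,0,0,0,0],[1,0,0,0,0],[1,0,0,0,0],[1,0,0,0,0],[1,0,0,0,0]], "squeeze": 50}}

```text
clock: 14.65
tcp_pos: [530.8, 297.9, 24.3]
orientation: [-0.006, 1.0, 0.002, -0.0]
wrist_force: [0.0, 0.3, -2.9]
grip_width: 8.9
```

Request:
{"fn": "jog_arm", "kwargs": {"steps": [[1,0,0,0.015,0],[1,0,0,0.035,0],[1,0,0,0.06,0],[1,0,0,0.085,0],[1,0,0,0.105,0]]}}

```text
clock: 15.07
tcp_pos: [531.1, 297.9, 131.7]
orientation: [-0.006, 1.0, 0.002, 0.001]
wrist_force: [0.7, -0.1, -2.5]
grip_width: 9.1
```

Request:
{"fn": "jog_arm", "kwargs": {"steps": [[1,0,-0.01,0.005,0],[1,0,-0.03,0.005,0],[1,0,-0.055,0.005,0],[1,0,-0.08,0.005,0],[1,0,-0.105,0.005,0]]}}

```text
clock: 15.48
tcp_pos: [530.3, 191.2, 136.1]
orientation: [-0.006, 1.0, 0.002, 0.0]
wrist_force: [0.9, 0.5, -2.4]
grip_width: 9.3
```

Request:
{"fn": "jog_arm", "kwargs": {"steps": [[1,0,-0.025,0,0],[1,0,-0.05,0,0],[1,0,-0.075,0,0],[1,0,-0.09,0,0],[1,0,-0.095,0,0]]}}

```text
clock: 15.9
tcp_pos: [529.5, 93.2, 135.6]
orientation: [-0.005, 1.0, 0.002, -0.0]
wrist_force: [0.4, -0.1, -1.5]
grip_width: 8.9
```

```bash
python3 st.py
```

```text
15.9 j [ 0.17  0.29 -0.12  1.17  0.    0.16] tcp [529.5  93.2 135.6] tilt 0.2 az 98.0 jaw 90.5 F [ 0.4 -0.1 -1.5] 8.898159286258489
```

Request:
{"fn": "jog_arm", "kwargs": {"steps": [[1,0,0,-0.03,0],[1,0,0,-0.06,0],[1,0,0,-0.085,0],[1,0,0,-0.1,0],[1,0,0,-0.108,0]]}}

```text
clock: 16.32
tcp_pos: [527.6, 92.9, 25.1]
orientation: [-0.005, 1.0, 0.001, -0.002]
wrist_force: [-0.3, 0.1, -1.6]
grip_width: 8.9
```

Request:
{"fn": "jog_arm", "kwargs": {"steps": [[1,0,0,-0.004,0],[1,0,0,-0.007,0],[1,0,0,-0.01,0]]}}

```text
clock: 16.57
tcp_pos: [529.2, 99.3, 21.3]
orientation: [-0.006, 1.0, 0.008, 0.001]
wrist_force: [-28.6, 33.1, 83.9]
grip_width: 8.9
```

Request:
{"fn": "jog_arm", "kwargs": {"steps": [[1,0,-0.003,0.002,0],[0.6,0,-0.003,0.002,0],[0,0,-0.003,0.002,0],[-0.2,0,-0.003,0.002,0],[-0.2,0,-0.003,0.002,0]]}}

```text
clock: 16.98
tcp_pos: [529.1, 96.0, 23.1]
orientation: [-0.006, 1.0, 0.008, 0.001]
wrist_force: [0.4, 0.1, -0.7]
grip_width: 51.0
```

```bash
python3 st.py
```

```text
16.9833 j [ 0.17  0.38 -0.3   0.89  0.01  0.16] tcp [529.1  96.   23.1] tilt 0.9 az 86.0 jaw 90.7 F [ 0.4  0.1 -0.7] 51.01073013941093
```

Request:
{"fn": "jog_arm", "kwargs": {"steps": [[-0.2,0,0,0.04,0],[-0.2,0,0,0.08,0],[-1,0,-0.03,0.12,-20],[-1,0,-0.07,0.15,-40],[-1,0,-0.1,0.15,-89]]}}

```text
clock: 17.4
tcp_pos: [530.7, -1.8, 176.2]
orientation: [0.182, 0.983, 0.008, 0.004]
wrist_force: [2.0, 0.2, -0.1]
grip_width: 84.6
```

```bash
cat > tub.py <<'E'
from h import *
def tub(cam="scene",zlo=60,zhi=85,base=0):
    q,e=snapshot(cam);r=cut_out("tub",cam)[:1]
    M=np.array(r[0]["region"],bool);P=cloud(cam,e,M);
    T=P[(P[:,2]>zlo)&(P[:,2]<zhi)]
    rr=cv2.minAreaRect(T[:,:2].astype(np.float32))
    print(cam,r[0]["score"],"ext",np.percentile(P,[1,99],axis=0).round().tolist(),"rim",np.round(cv2.boxPoints(rr)).tolist(),np.median(T[:,2]).round(1))
    return q,e,P
E
python3 - <<'E'
from tub import *
import runpy;runpy.run_path("st.py")
q,e,P=tub("scene");cv2.imwrite("pics/s6.png",cv2.resize(q[100:280,130:370],None,fx=3,fy=3))
for n in ("tub_lip","tub_bar","offcut_0"):
    print(n,[(np.round(pix2w("scene",x["xy"],e[int(x["xy"][1]),int(x["xy"][0])])).tolist(),round(x["score"],2)) for x in place_of(n,"scene")[:4]])
q,e,P=tub("top")
E
```

```text
17.4 j [-0.01  0.25 -0.07  1.24  0.01  0.35] tcp [530.7  -1.8 176.2] tilt 1.0 az 50.0 jaw 69.0 F [ 2.   0.2 -0.1] 84.63972153892493
scene 0.95 ext [[504.0, 20.0, 4.0], [567.0, 157.0, 75.0]] rim [[503.0, 157.0], [505.0, 35.0], [570.0, 37.0], [567.0, 158.0]] 67.8
tub_lip [([531.0, 17.0, 38.0], 0.86), ([508.0, 79.0, 62.0], 0.36)]
tub_bar [([532.0, 103.0, 74.0], 0.56)]
offcut_0 [([508.0, 95.0, 43.0], 0.47), ([508.0, 71.0, 52.0], 0.43), ([505.0, 46.0, 49.0], 0.42)]
top 0.71 ext [[503.0, 101.0, -2.0], [561.0, 168.0, 76.0]] rim [[503.0, 101.0], [562.0, 101.0], [562.0, 157.0], [503.0, 157.0]] 70.4
```

View pics/s6.png

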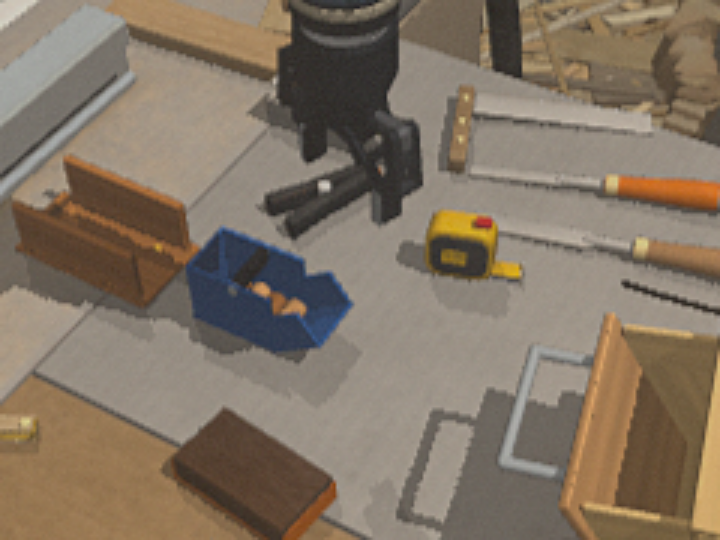

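The tub stands upright on the bench (rear y≈157, centre x≈535.5), well clear of the cradle, with the dowels inside. Nothing else has moved. Now the side grasp.

Request:
{"fn": "jog_arm", "kwargs": {"steps": [[-1,0.004,0.122,-0.03,-68],[-1,0.004,0.122,-0.03,-68],[-1,0.004,0.122,-0.03,-68],[-1,0.004,0.122,-0.03,-68],[-1,0.004,0.122,-0.03,-68]]}}

```text
clock: 18.17
tcp_pos: [531.3, 125.0, 139.6]
orientation: [0.459, 0.888, 0.006, 0.002]
wrist_force: [-0.4, -0.7, -1.1]
grip_width: 85.3
```

Request:
{"fn": "jog_arm", "kwargs": {"steps": [[-1,0,0,0,-34],[-1,0,0,0,-34],[-1,0,0,0,-34],[-1,0,0,0,-34],[-1,0,0,0,-34]]}}

```text
clock: 18.58
tcp_pos: [530.5, 126.2, 138.7]
orientation: [0.7, 0.714, 0.004, 0.003]
wrist_force: [-1.3, -0.3, -1.0]
grip_width: 85.6
```

```bash
python3 st.py
```

```text
18.5833 j [ 0.23  0.29 -0.1   1.16 -0.    1.79] tcp [530.5 126.2 138.7] tilt 0.6 az 7.0 jaw 1.1 F [-1.3 -0.3 -1. ] 85.55867357952548
```

Request:
{"fn": "jog_arm", "kwargs": {"steps": [[-1,0.005,-0.006,-0.02,0],[-1,0.005,-0.006,-0.045,0],[-1,0.005,-0.006,-0.045,0]]}}

```text
clock: 18.83
tcp_pos: [532.5, 120.7, 89.2]
orientation: [0.7, 0.715, 0.001, 0.002]
wrist_force: [-0.2, -0.2, -0.5]
grip_width: 85.6
```

```bash
python3 st.py
```

```text
18.8333 j [ 0.22  0.33 -0.18  1.05 -0.    1.77] tcp [532.5 120.7  89.2] tilt 0.2 az -2.0 jaw 1.2 F [-0.2 -0.2 -0.5] 85.5646127156933
```

Request:
{"fn": "jog_arm", "kwargs": {"steps": [[-1,0.004,0,-0.03,0],[-1,0.005,0.001,-0.06,0],[-1,0.005,0.001,-0.083,0],[-1,0.005,0.001,-0.083,0]]}}

```text
clock: 19.17
tcp_pos: [534.1, 121.9, 2.5]
orientation: [0.699, 0.715, -0.002, -0.001]
wrist_force: [-0.6, 0.5, -0.6]
grip_width: 85.6
```

Request:
{"fn": "jog_arm", "kwargs": {"steps": [[0.6,0,0,0,0],[0.6,0,0,0,0],[0.6,0,0,0,0],[0.6,0,0,0,0]], "squeeze": 35}}

```text
clock: 19.5
tcp_pos: [534.9, 122.2, 3.9]
orientation: [0.699, 0.715, -0.001, -0.0]
wrist_force: [-0.1, 0.5, -1.9]
grip_width: 59.4
```

```bash
python3 st.py
```

```text
19.5 j [ 0.23  0.42 -0.29  0.86 -0.    1.77] tcp [534.9 122.2   3.9] tilt 0.1 az -136.0 jaw 1.3 F [-0.1  0.5 -1.9] 59.44587695617646
```

Request:
{"fn": "jog_arm", "kwargs": {"steps": [[0.6,0,0,0.02,0],[0.6,0,0,0.045,0],[0.6,0,0,0.07,0],[0.6,0,0,0.09,0],[0.6,0,0,0.095,0]]}}

```text
clock: 19.92
tcp_pos: [537.0, 122.7, 103.1]
orientation: [0.699, 0.715, 0.002, 0.002]
wrist_force: [0.8, 0.6, -1.4]
grip_width: 60.0
```

Request:
{"fn": "jog_arm", "kwargs": {"steps": [[0.6,-0.015,0.015,0,0],[0.6,-0.03,0.035,0,0],[0.6,-0.04,0.052,0,0],[0.6,-0.04,0.056,0,0],[0.6,-0.04,0.056,0,0]]}}

```text
clock: 20.33
tcp_pos: [496.7, 179.6, 103.0]
orientation: [0.698, 0.716, 0.002, 0.002]
wrist_force: [0.2, -0.2, -1.9]
grip_width: 59.6
```

```bash
cat > prof.py <<'E'
from h import *
import sys
# side profile of tub along heading: lowest/highest z of blue pixels vs position
def prof(axis,org,step=10,cams=("scene","top")):
    for cam in cams:
        q,e=snapshot(cam);hsv=cv2.cvtColor(q,cv2.COLOR_BGR2HSV)
        M=(hsv[...,0]>100)&(hsv[...,0]<125)&(hsv[...,1]>120)
        P=cloud(cam,e,M);t=sense()["tcp_pos"]
        P=P[(np.linalg.norm(P[:,:2]-t[:2],axis=1)<170)&(P[:,2]>-5)&(P[:,2]<450)]
        s=(P[:,:2]-np.array(org))@np.array(axis);lat=(P[:,:2]-np.array(org))@np.array([-axis[1],axis[0]])
        print(cam,len(P),"lat",np.percentile(lat,[1,99]).round())
        print([(a,int(P[k,2].min()),int(P[k,2].max())) for a in range(-160,160,step) for k in [(s>=a)&(s<a+step)] if k.sum()>2])
        yield q
E
python3 - <<'E'
from prof import *
import runpy;runpy.run_path("st.py")
t=sense()["tcp_pos"]
for q in prof((0,-1),t[:2],cams=("scene",)):pass
E
```

```text
20.3333 j [ 0.35  0.29 -0.2   1.07 -0.    1.89] tcp [496.7 179.6 103. ] tilt 0.3 az 4.0 jaw 1.4 F [ 0.2 -0.2 -1.9] 59.646238269018035
scene 214 lat [-29.  32.]
[(-40, 118, 138), (-20, 143, 167), (0, 102, 171), (10, 101, 171), (20, 103, 170), (30, 102, 170), (40, 101, 170), (50, 102, 170), (60, 112, 157), (70, 113, 160), (80, 123, 165), (90, 129, 158), (100, 134, 140)]
```

Request:
{"fn": "jog_arm", "kwargs": {"steps": [[0.6,-0.001,0,-0.02,0],[0.6,-0.001,0,-0.032,0],[0.6,-0.001,0,-0.032,0]]}}

```text
clock: 20.63
tcp_pos: [495.0, 177.6, 68.6]
orientation: [0.699, 0.715, -0.0, 0.001]
wrist_force: [-0.9, 0.2, -2.1]
grip_width: 59.6
```

Request:
{"fn": "jog_arm", "kwargs": {"steps": [[0.6,0,-0.006,-0.007,0],[0.6,0,-0.013,-0.013,0],[0.6,0,-0.018,-0.019,0],[0.6,0,-0.022,-0.024,0],[0.6,0,-0.024,-0.028,0]]}}

```text
clock: 21.05
tcp_pos: [495.2, 152.5, 40.2]
orientation: [0.699, 0.715, -0.0, 0.001]
wrist_force: [0.2, -0.0, -1.8]
grip_width: 59.7
```

```bash
python3 - <<'E'
from prof import *
import runpy;runpy.run_path("st.py")
t=sense()["tcp_pos"]
for q in prof((0,-1),t[:2],cams=("scene",)):
    cv2.imwrite("pics/s7.png",cv2.resize(q[80:230,80:280],None,fx=3,fy=3))
E
```

```text
21.05 j [ 0.3   0.33 -0.32  0.92 -0.    1.85] tcp [495.2 152.5  40.2] tilt 0.1 az -54.0 jaw 1.3 F [ 0.2 -0.  -1.8] 59.67651078125463
scene 261 lat [-28.  32.]
[(-40, 55, 65), (0, 37, 108), (10, 43, 107), (20, 42, 103), (30, 40, 100), (40, 34, 99), (50, 34, 97), (60, 38, 79), (70, 40, 83), (80, 45, 82), (90, 48, 62)]
```

View pics/s7.png

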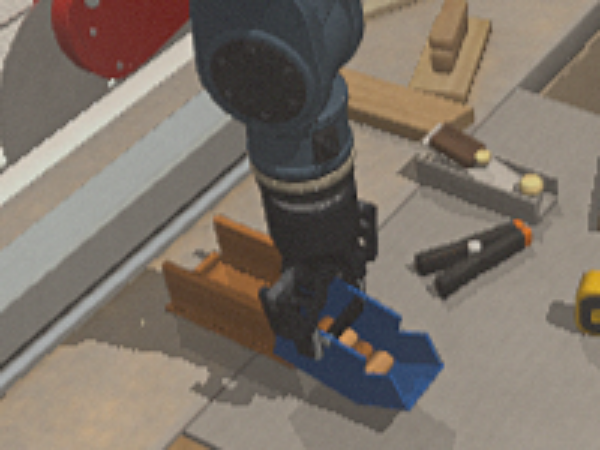

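The tub tipped to about 12°, then its rear slid off the cheek end. Pivoting in the pads works gently, so I go back for a second push with more overlap.

Request:
{"fn": "jog_arm", "kwargs": {"steps": [[0.6,0,0,0.015,0],[0.6,0,0.004,0.03,0],[0.6,0,0.021,0.032,0],[0.6,0,0.021,0.032,0],[0.6,0,0.021,0.025,0]]}}

```text
clock: 21.52
tcp_pos: [495.7, 174.2, 65.5]
orientation: [0.699, 0.716, 0.0, 0.002]
wrist_force: [0.1, -0.9, -2.8]
grip_width: 59.8
```

Request:
{"fn": "jog_arm", "kwargs": {"steps": [[0.6,0,0,-0.006,0],[0.6,0,-0.003,-0.011,0],[0.6,0,-0.006,-0.016,0],[0.6,0,-0.009,-0.021,0],[0.6,0,-0.011,-0.024,0]]}}

```text
clock: 21.93
tcp_pos: [495.8, 161.9, 41.5]
orientation: [0.699, 0.715, 0.0, 0.002]
wrist_force: [-1.9, -4.9, 11.9]
grip_width: 59.2
```

```bash
python3 - <<'E'
from prof import *
import runpy;runpy.run_path("st.py")
t=sense()["tcp_pos"]
for q in prof((0,-1),t[:2],cams=("scene",)):pass
E
```

```text
21.9333 j [ 0.32  0.34 -0.31  0.92 -0.    1.87] tcp [495.8 161.9  41.5] tilt 0.2 az -36.0 jaw 1.3 F [-1.9 -4.9 11.9] 59.241018520291874
scene 266 lat [-29.  32.]
[(-30, 63, 68), (-20, 58, 97), (-10, 44, 119), (0, 43, 113), (10, 34, 108), (20, 34, 103), (30, 22, 96), (40, 23, 92), (50, 25, 83), (60, 25, 65), (70, 22, 64)]
```

The tub is now tipped about 29° with the dowels held. I lift and carry it gently to the bin.

Request:
{"fn": "jog_arm", "kwargs": {"steps": [[0.6,0,0,0.015,0],[0.6,0,0,0.04,0],[0.6,0,0,0.07,0],[0.6,0,0,0.1,0],[0.6,0,0,0.13,0]]}}

```text
clock: 22.4
tcp_pos: [495.0, 160.8, 171.2]
orientation: [0.699, 0.715, -0.001, 0.002]
wrist_force: [1.1, 0.9, -1.9]
grip_width: 59.9
```

Request:
{"fn": "jog_arm", "kwargs": {"steps": [[0.6,0,-0.008,0.025,2],[0.6,0,-0.022,0.045,5],[0.6,0,-0.042,0.055,8],[0.6,-0.002,-0.067,0.06,11.8],[0.6,-0.004,-0.095,0.06,11.8]]}}

```text
clock: 22.82
tcp_pos: [491.3, 65.0, 231.4]
orientation: [0.62, 0.785, -0.0, 0.002]
wrist_force: [0.7, 0.5, -2.4]
grip_width: 59.6
```

Request:
{"fn": "jog_arm", "kwargs": {"steps": [[0.6,-0.002,-0.03,0,0],[0.6,-0.004,-0.06,0,0],[0.6,-0.006,-0.09,0,0],[0.6,-0.008,-0.12,0,0],[0.6,-0.01,-0.148,0,0]]}}

```text
clock: 23.23
tcp_pos: [480.5, -85.0, 230.3]
orientation: [0.62, 0.785, -0.001, 0.002]
wrist_force: [1.5, 0.7, -2.6]
grip_width: 59.4
```

```bash
python3 st.py
```

```text
23.2333 j [-0.17  0.16 -0.04  1.37 -0.    1.16] tcp [480.5 -85.  230.3] tilt 0.2 az -65.0 jaw 13.3 F [ 1.5  0.7 -2.6] 59.36721454246734
```

Request:
{"fn": "jog_arm", "kwargs": {"steps": [[0.6,-0.002,-0.026,0,0],[0.6,-0.004,-0.05,0,0],[0.6,-0.006,-0.07,0,0],[0.6,-0.008,-0.086,0,0],[0.6,-0.008,-0.096,0,0]]}}

```text
clock: 23.65
tcp_pos: [471.4, -182.9, 229.1]
orientation: [0.621, 0.784, -0.001, 0.001]
wrist_force: [0.1, 0.4, -2.7]
grip_width: 59.3
```

```bash
python3 - <<'E'
from prof import *
import runpy;runpy.run_path("st.py")
n=np.array([-.222,.975]);t=np.array([.975,.222]);O=np.array([497.4,-310.1])
p=sense()["tcp_pos"];r=p[:2]-O;print("h,u",r@n,r@t)
for q in prof((.222,-.975),p[:2],cams=("scene","top")):
    pass
q,e=snapshot("scene")
cv2.imwrite("pics/s8.png",cv2.resize(q[110:300,230:450],None,fx=3,fy=3))
E
```

```text
23.65 j [-0.37  0.2   0.    1.37 -0.    0.97] tcp [ 471.4 -182.9  229.1] tilt 0.2 az -98.0 jaw 13.2 F [ 0.1  0.4 -2.7] 59.34420457274998
h,u 129.78505957626066 2.890384989024455
scene 295 lat [-29.  30.]
[(-60, 257, 269), (-50, 274, 286), (-30, 236, 316), (-20, 232, 315), (-10, 220, 229), (0, 215, 243), (10, 210, 295), (20, 210, 288), (30, 211, 284), (40, 211, 276), (50, 211, 270), (60, 212, 252), (70, 211, 252)]
top 469 lat [-30.  29.]
[(-60, 255, 274), (-50, 268, 289), (-40, 282, 405), (-30, 300, 396), (-20, 301, 360)]
```

View pics/s8.png

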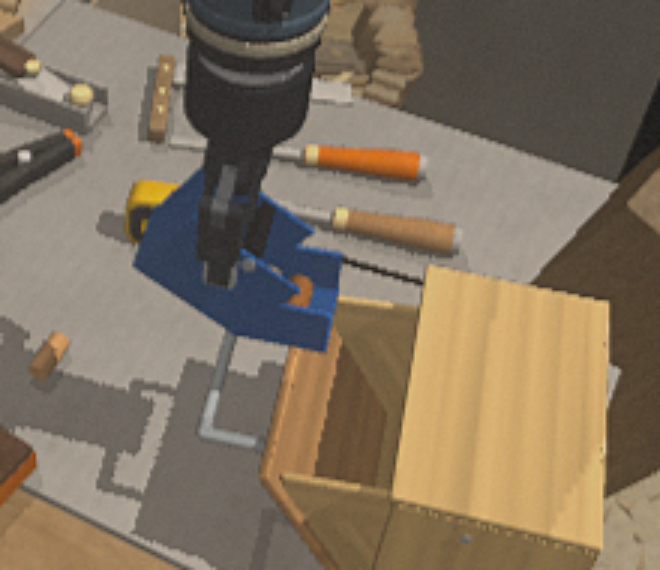

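One dowel fell onto the bench during the carry (crop (50,355)); the others look to be still in the tub. I'll fetch that one afterwards. I continue with the pour: lower the nose into the mouth, then push the nose edges on the housing's top front edge.

Request:
{"fn": "jog_arm", "kwargs": {"steps": [[0.6,0.002,-0.013,-0.015,0],[0.6,0.005,-0.028,-0.03,0],[0.6,0.007,-0.038,-0.043,0],[0.6,0.007,-0.0435,-0.047,0],[0.6,0.007,-0.0435,-0.047,0]]}}

```text
clock: 24.22
tcp_pos: [478.5, -224.5, 181.2]
orientation: [0.621, 0.784, -0.001, -0.0]
wrist_force: [-0.7, -1.1, -2.0]
grip_width: 59.4
```

Request:
{"fn": "jog_arm", "kwargs": {"steps": [[0.6,0.003,-0.013,0,0],[0.6,0.0045,-0.0195,0.01,0],[0.6,0.006,-0.026,0.019,0],[0.6,0.008,-0.035,0.027,0],[0.6,0.01,-0.044,0.033,0]]}}

```text
clock: 24.63
tcp_pos: [488.2, -266.9, 215.0]
orientation: [0.62, 0.784, -0.0, -0.002]
wrist_force: [-1.5, 7.1, -3.9]
grip_width: 59.4
```

```bash
cat > pp.py <<'E'
from prof import *
import runpy;runpy.run_path("st.py")
n=np.array([-.222,.975]);t=np.array([.975,.222]);O=np.array([497.4,-310.1])
p=sense()["tcp_pos"];r=p[:2]-O;print("h,u",r@n,r@t)
for q in prof((.222,-.975),p[:2],cams=("scene",)):
    cv2.imwrite("pics/last.png",cv2.resize(q[90:300,230:450],None,fx=3,fy=2.8))
E
python3 pp.py
```

```text
24.6333 j [-0.5   0.29  0.09  1.38  0.    0.84] tcp [ 488.2 -266.9  215. ] tilt 0.2 az 145.0 jaw 13.3 F [-1.5  7.1 -3.9] 59.393304148220864
h,u 44.13189277160532 0.5653074125874976
scene 142 lat [-29.  31.]
[(-60, 265, 272), (-50, 273, 282), (-40, 281, 291), (-30, 290, 299), (-20, 197, 302), (10, 185, 273), (20, 182, 263), (30, 179, 251), (40, 213, 240), (50, 187, 217)]
```

Request:
{"fn": "jog_arm", "kwargs": {"steps": [[0.6,0.0015,-0.006,0.002,0],[0.6,0.003,-0.012,0.003,0],[0.6,0.004,-0.018,0.004,0],[0.6,0.005,-0.022,0.005,0],[0.6,0.005,-0.022,0.005,0]]}}

```text
clock: 25.1
tcp_pos: [493.8, -288.8, 222.2]
orientation: [0.62, 0.784, 0.001, -0.001]
wrist_force: [-3.0, 8.8, 5.2]
grip_width: 59.7
```

```bash
python3 pp.py
```

```text
25.1 j [-0.53  0.32  0.15  1.4   0.    0.81] tcp [ 493.8 -288.8  222.2] tilt 0.2 az 103.0 jaw 13.3 F [-3.   8.8  5.2] 59.70701862800153
h,u 21.54443277868117 1.2284211415497295
scene 203 lat [-30.  29.]
[(-80, 276, 279), (-70, 276, 285), (-60, 284, 292), (-50, 291, 299), (-40, 296, 303), (-30, 198, 310), (-20, 192, 313), (10, 178, 263), (20, 214, 250), (30, 185, 214), (40, 208, 211)]
```

View pics/last.png

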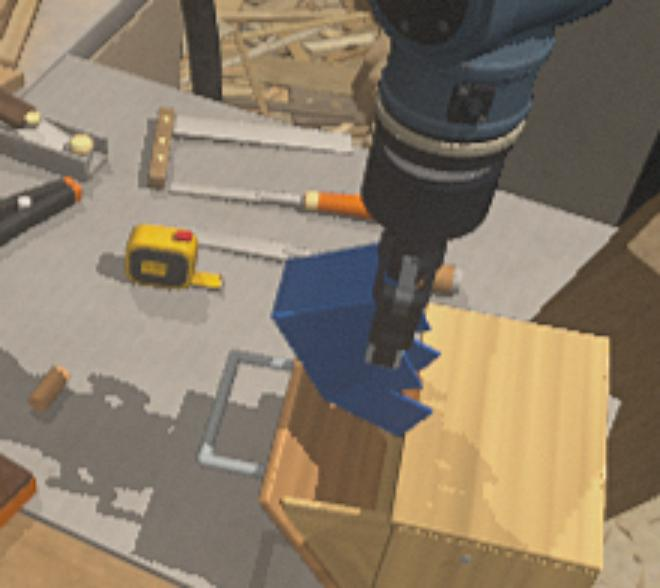

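The view shows the tub tipped about 58° with its nose over the mouth and the stray dowel on the bench at (50,388). I back off so the dowels drop, shake a little, and check by numbers (the picture budget is used up).

Request:
{"fn": "jog_arm", "kwargs": {"steps": [[0.6,-0.003,0.014,0,0],[0.6,-0.006,0.028,0,0],[0.6,-0.006,0.028,0.012,0],[0.6,-0.006,0.028,0,0],[0.6,-0.006,0.028,0,0]]}}

```text
clock: 25.57
tcp_pos: [487.6, -259.3, 221.9]
orientation: [0.62, 0.785, 0.001, -0.001]
wrist_force: [-0.2, 0.2, -1.9]
grip_width: 59.4
```

```bash
cat > cnt.py <<'E'
from h import *
n=np.array([-.222,.975]);t=np.array([.975,.222]);O=np.array([497.4,-310.1])
for cam in("scene","top"):
    q,e=snapshot(cam)
    for r in cut_out("offcut_0",cam)[:8]:
        M=np.array(r["region"],bool);P=cloud(cam,e,M)
        if len(P):
            c=np.median(P,0);d=c[:2]-O;print(cam,round(r["score"],2),c.round().tolist(),"h,u",(d@n).round(),(d@t).round(),"N",len(P))
E
python3 pp.py; python3 cnt.py
```

```text
25.5667 j [-0.49  0.28  0.1   1.39  0.    0.85] tcp [ 487.6 -259.3  221.9] tilt 0.2 az 104.0 jaw 13.4 F [-0.2  0.2 -1.9] 59.41544899812001
h,u 51.756283666280865 1.6973194436596457
scene 273 lat [-29.  30.]
[(-80, 273, 280), (-70, 279, 285), (-60, 248, 290), (-50, 289, 299), (-40, 297, 302), (-30, 198, 309), (-20, 195, 312), (0, 185, 188), (10, 182, 265), (20, 176, 253), (30, 197, 215), (40, 208, 213)]
scene 0.53 [502.0, -319.0, 63.0] h,u -9.0 3.0 N 79
scene 0.44 [492.0, -304.0, 72.0] h,u 7.0 -3.0 N 113
top 0.37 [496.0, -17.0, 19.0] h,u 286.0 64.0 N 61
```

Request:
{"fn": "jog_arm", "kwargs": {"steps": [[0.6,0,0,0.02,0],[0.6,0,0,0,0],[0.6,0,0,0.02,0],[0.6,0,0,0,0],[0.6,0,0,0.04,0]]}}

```text
clock: 26.23
tcp_pos: [477.4, -255.0, 247.4]
orientation: [0.62, 0.784, -0.002, -0.016]
wrist_force: [-3.2, 1.4, -7.5]
grip_width: 59.5
```

```bash
python3 cnt.py; python3 - <<'E'
from h import *
c=get_calibration("wrist");p,d=snapshot("wrist");cv2.imwrite("pics/wx.png",p)
f=c["intrinsics"][0][0]
from math import *
K=np.array(c["intrinsics"]);T=np.array(c["pose"])
for nm in("offcut_0","tub"):
  for r in cut_out(nm,"wrist")[:6]:
    M=np.array(r["region"],bool);v,u=np.nonzero(M&(d>0))
    if len(u)==0: print(nm,r["score"],r["extent"],"nodepth");continue
    dx=(u-K[0,2]);dy=(v-K[1,2]);rr=np.hypot(dx,dy);th=rr/f;z=d[v,u];k=z*np.tan(th)/np.maximum(rr,1e-6)
    P=(T@np.stack([dx*k,-dy*k,-z,np.ones_like(z)]))[:3].T
    print(nm,round(r["score"],2),r["extent"],np.median(P,0).round(),len(u))
hsv=cv2.cvtColor(p,cv2.COLOR_BGR2HSV)
B=(hsv[...,0]>100)&(hsv[...,0]<125)&(hsv[...,1]>120);v,u=np.nonzero(B);print("blue ext",u.min(),u.max(),v.min(),v.max(),len(u))
E
```

```text
scene 0.49 [500.0, -310.0, 59.0] h,u -1.0 3.0 N 83
top 0.59 [500.0, -16.0, 19.0] h,u 286.0 67.0 N 59
tub 0.9 [167.8, 100.3, 172.3, 190.0] [ 480. -221.  339.] 31081
blue ext 5 511 13 383 31300
```

Request:
{"fn": "jog_arm", "kwargs": {"steps": [[0.6,0.005,0.035,0,0],[0.6,0.012,0.075,0,-4],[0.6,0.02,0.115,0,-8],[0.6,0.028,0.155,0,-12],[0.6,0.036,0.195,-0.02,-12]]}}

```text
clock: 27.0
tcp_pos: [525.4, -67.3, 246.7]
orientation: [0.7, 0.714, 0.003, 0.001]
wrist_force: [0.8, -0.3, -2.3]
grip_width: 59.6
```

```bash
python3 st.py; python3 cnt.py; python3 - <<'E'
from prof import *
for q in prof((0,-1),sense()["tcp_pos"][:2],cams=("scene",)):pass
E
```

```text
27.0 j [-0.13  0.23  0.09  1.42  0.    1.42] tcp [525.4 -67.3 246.7] tilt 0.4 az 17.0 jaw 1.1 F [ 0.8 -0.3 -2.3] 59.61475339861732
scene 0.65 [500.0, -310.0, 58.0] h,u -0.0 3.0 N 107
top 0.58 [493.0, -310.0, 58.0] h,u 1.0 -4.0 N 85
top 0.4 [502.0, -337.0, 52.0] h,u -27.0 -2.0 N 90
scene 238 lat [-30.  31.]
[(-80, 300, 301), (-70, 301, 307), (-60, 280, 312), (-50, 312, 318), (-40, 57, 323), (-10, 285, 313), (0, 205, 305), (10, 201, 290), (20, 197, 274), (30, 212, 260), (40, 229, 232)]
```

Request:
{"fn": "jog_arm", "kwargs": {"steps": [[0.6,0.003,0.03,-0.025,0],[0.6,0.006,0.06,-0.055,0],[0.6,0.009,0.09,-0.09,0],[0.6,0.012,0.115,-0.125,0],[0.6,0.012,0.129,-0.155,0]]}}

```text
clock: 27.67
tcp_pos: [537.1, 60.4, 88.7]
orientation: [0.699, 0.715, 0.002, 0.0]
wrist_force: [1.3, -1.2, -1.5]
grip_width: 59.8
```

Request:
{"fn": "jog_arm", "kwargs": {"steps": [[0.6,0,0,-0.02,0],[0.6,0,0,-0.022,0]]}}

```text
clock: 27.83
tcp_pos: [535.0, 59.7, 63.1]
orientation: [0.699, 0.715, -0.0, -0.001]
wrist_force: [-1.2, -0.2, -1.2]
grip_width: 59.6
```

```bash
python3 st.py;  python3 - <<'E'
from prof import *
for q in prof((0,-1),sense()["tcp_pos"][:2],cams=("scene",)):pass
E
```

```text
27.8333 j [ 0.11  0.35 -0.23  0.99  0.    1.66] tcp [535.   59.7  63.1] tilt 0.2 az 148.0 jaw 1.3 F [-1.2 -0.2 -1.2] 59.63285481804063
scene 235 lat [-30.  31.]
[(-70, 118, 128), (-60, 100, 132), (-50, 75, 136), (-20, 34, 49), (-10, 28, 127), (0, 24, 125), (10, 19, 108), (20, 17, 94), (30, 28, 57), (40, 48, 52)]
```

Request:
{"fn": "jog_arm", "kwargs": {"steps": [[0.6,0,0,-0.01,0],[0.6,0,0.008,-0.019,0],[0.6,0,0.018,-0.025,0],[0.6,0,0.028,-0.031,0],[0.6,0,0.038,-0.039,0]]}}

```text
clock: 28.3
tcp_pos: [537.2, 98.0, 28.2]
orientation: [0.7, 0.714, 0.002, -0.0]
wrist_force: [-5.3, 3.9, 11.4]
grip_width: 59.7
```

```bash
python3 st.py;  python3 - <<'E'
from prof import *
for q in prof((0,-1),sense()["tcp_pos"][:2],cams=("scene",)):pass
E
```

```text
28.3 j [ 0.18  0.39 -0.27  0.91  0.    1.73] tcp [537.2  98.   28.2] tilt 0.3 az 51.0 jaw 1.2 F [-5.3  3.9 11.4] 59.66266446859252
scene 278 lat [-28.  32.]
[(-30, 28, 48), (-20, 14, 20), (-10, 7, 16), (0, 4, 92), (10, 3, 85), (20, 0, 77), (30, 1, 67), (40, 1, 62), (50, 0, 41), (60, 1, 38)]
```

Request:
{"fn": "jog_arm", "kwargs": {"steps": [[0.6,0,0.01,-0.005,0],[0.6,0,0.02,-0.01,0],[0.6,0,0.028,-0.015,0],[0.6,0,0.036,-0.021,0],[0.6,0,0.042,-0.026,0]]}}

```text
clock: 28.77
tcp_pos: [537.6, 143.8, 3.7]
orientation: [0.699, 0.715, 0.005, -0.001]
wrist_force: [-9.5, 5.4, 22.1]
grip_width: 59.4
```

```bash
python3 st.py;  python3 - <<'E'
from prof import *
for q in prof((0,-1),sense()["tcp_pos"][:2],cams=("scene",)):pass
E
```

```text
28.7667 j [ 0.26  0.42 -0.28  0.86  0.01  1.81] tcp [537.6 143.8   3.7] tilt 0.6 az 62.0 jaw 1.2 F [-9.5  5.4 22.1] 59.37702726568938
scene 216 lat [-28.  31.]
[(-20, 6, 71), (-10, 5, 75), (0, 2, 73), (10, 1, 75), (20, 0, 71), (30, 2, 72), (40, 3, 72), (50, 8, 56), (60, 15, 64), (70, 23, 67), (80, 28, 58), (90, 32, 39)]
```

Request:
{"fn": "jog_arm", "kwargs": {"steps": [[0,0,0,0.001,0],[-0.5,0,0,0.001,0],[-1,0,0,0.001,0],[-1,0,0,0.001,0],[-1,0,0,0.03,0]]}}

```text
clock: 29.23
tcp_pos: [534.5, 143.4, 28.9]
orientation: [0.699, 0.715, 0.001, -0.004]
wrist_force: [-0.8, 0.3, -0.0]
grip_width: 85.5
```

Request:
{"fn": "jog_arm", "kwargs": {"steps": [[-1,0,0,0.04,0],[-1,0,0,0.08,0],[-1,0,0,0.12,0],[-1,0,-0.03,0.15,0],[-1,0,-0.07,0.15,0]]}}

```text
clock: 29.65
tcp_pos: [537.8, 74.7, 185.0]
orientation: [0.698, 0.716, 0.005, -0.001]
wrist_force: [1.6, 0.4, -1.1]
grip_width: 85.7
```

```bash
python3 st.py; python3 cnt.py; python3 - <<'E'
from tub import *
q,e,P=tub("scene")
hsv=cv2.cvtColor(q,cv2.COLOR_BGR2HSV)
# stray dowel: points in bench region near (498,-16) above 8mm
n=np.array([-.222,.975]);t=np.array([.975,.222]);O=np.array([497.4,-310.1])
for cam in("scene","top"):
    q,e=snapshot(cam);A=cloud(cam,e,e>0)
    m=(A[:,0]>415)&(A[:,0]<640)&(A[:,1]>-120)&(A[:,1]<70)&(A[:,2]>9)&(A[:,2]<60)&~((A[:,1]>30)&(A[:,0]>500))
    D=A[m]
    if len(D)>5:
        rr=cv2.minAreaRect(D[:,:2].astype(np.float32));print(cam,len(D),rr,np.round(cv2.boxPoints(rr)).tolist(),D[:,2].max())
    h=(A[:,:2]-O)@n;u=(A[:,:2]-O)@t
    k=(h>-15)&(h<60)&(abs(u)<78)&(A[:,2]>10)&(A[:,2]<140)
    # height above panel inner plane z=40+1.6h
    ex=A[:,2]-(38+1.63*h)
    for a in range(-75,75,10):
        j=k&(u>=a)&(u<a+10)
        print(cam,a,[(b,int(np.median(ex[j&(h>=b)&(h<b+8)]))) for b in range(-16,56,8) if (j&(h>=b)&(h<b+8)).sum()>1])
E
```

```text
29.65 j [ 0.13  0.27 -0.02  1.28  0.01  1.68] tcp [537.8  74.7 185. ] tilt 0.6 az 53.0 jaw 1.4 F [ 1.6  0.4 -1.1] 85.69433675077268
scene 0.64 [499.0, -310.0, 59.0] h,u -1.0 1.0 N 105
scene 0.46 [497.0, -18.0, 17.0] h,u 285.0 65.0 N 135
top 0.68 [502.0, -336.0, 52.0] h,u -26.0 -1.0 N 84
top 0.46 [493.0, -310.0, 58.0] h,u 1.0 -4.0 N 81
scene 0.72 ext [[508.0, 55.0, 3.0], [570.0, 191.0, 74.0]] rim [[507.0, 194.0], [509.0, 68.0], [572.0, 70.0], [569.0, 195.0]] 67.4
scene 116 ((500.2599182128906, -15.730371475219727), (47.07073974609375, 18.967374801635742), 0.6369166374206543) [[477.0, -7.0], [477.0, -25.0], [524.0, -25.0], [524.0, -6.0]] 22.776391859705654
scene -75 []
scene -65 [(48, -5)]
scene -55 [(40, -6), (48, -5)]
scene -45 [(32, -5), (40, -6), (48, -5)]
scene -35 [(24, -4), (32, -5), (40, -6), (48, -6)]
scene -25 [(-8, 26), (0, 21), (16, -6), (24, -5), (32, -6), (40, -5), (48, -5)]
scene -15 [(-8, 29), (0, 14), (8, -5), (16, -6), (24, -5), (32, -6), (40, -6), (48, -5)]
scene -5 [(-16, 27), (-8, 28), (0, 14), (8, -4), (16, -5), (24, -5), (32, -6), (40, -5), (48, -5)]
scene 5 [(-1
[... 1588 characters left out ...]
24, -4), (32, -3), (40, -5), (48, -3)]
top 5 [(-8, 29), (0, 11), (8, -3), (16, -3), (24, -3), (32, -3), (40, -4), (48, -5)]
top 15 [(-16, 24), (-8, 10), (0, 0), (8, -3), (16, -4), (24, -4), (32, -3), (40, -4), (48, -4)]
top 25 [(-16, 10), (-8, -3), (0, -3), (8, -4), (16, -4), (24, -3), (32, -4), (40, -4), (48, -4)]
top 35 [(-16, 1), (-8, -3), (0, -4), (8, -4), (16, -4), (24, -4), (32, -4), (40, -3), (48, -4)]
top 45 [(-16, 2), (-8, -4), (0, -4), (8, -3), (16, -4), (24, -4), (32, -4), (40, -3), (48, -4)]
top 55 [(-16, 1), (-8, -4), (0, -3), (8, -2), (16, -3), (24, -2), (32, -4), (40, -4), (48, -3)]
top 65 [(-16, 3), (-8, -3), (0, -4), (8, -2), (16, -3), (24, -3), (32, -4), (40, -3), (48, -3)]
```

Request:
{"fn": "jog_arm", "kwargs": {"steps": [[-1,-0.037,-0.18,0,92],[-1,-0.037,-0.18,0,92],[0,-0.037,-0.18,0,92],[0,-0.037,-0.18,0,92],[0,-0.037,-0.18,0,92]]}}

```text
clock: 30.47
tcp_pos: [496.8, -106.3, 177.9]
orientation: [0.465, 0.885, -0.0, -0.004]
wrist_force: [0.2, -0.4, -0.1]
grip_width: 51.7
```

Request:
{"fn": "jog_arm", "kwargs": {"steps": [[0,0,0,0,60],[0,0,0,0,60],[0,0,0,0,60],[0,0,0,0,60],[0,0,0,0,60]]}}

```text
clock: 30.88
tcp_pos: [496.9, -105.5, 177.4]
orientation: [0.17, 0.985, -0.001, -0.004]
wrist_force: [-0.2, 0.3, -0.6]
grip_width: 42.4
```

```bash
python3 st.py; cat > dow.py <<'E'
from h import *
for cam in("scene","top"):
    q,e=snapshot(cam);A=cloud(cam,e,e>0)
    m=(A[:,0]>440)&(A[:,0]<560)&(A[:,1]>-60)&(A[:,1]<30)&(A[:,2]>5)&(A[:,2]<35)
    D=A[m]
    if len(D)>5:
        c,w,vt=np.linalg.svd(D[:,:2]-D[:,:2].mean(0),full_matrices=False)
        rr=cv2.minAreaRect(D[:,:2].astype(np.float32));print(cam,len(D),np.round(rr[0],1),np.round(rr[1],1),rr[2],"axis",np.degrees(np.arctan2(vt[0,1],vt[0,0])).round(1),D[:,2].max().round(1),"top pts",D[D[:,2]>17].mean(0).round(1))
    # tub interior
    k=(A[:,0]>518)&(A[:,0]<560)&(A[:,1]>95)&(A[:,1]<180)
    T=A[k];print("tub interior z by y",[(y,int(np.median(T[(T[:,1]>=y)&(T[:,1]<y+8),2]))) for y in range(60,182,8) if ((T[:,1]>=y)&(T[:,1]<y+8)).sum()>2])
E
python3 dow.py
```

```text
30.8833 j [-0.21  0.23 -0.09  1.26 -0.    0.14] tcp [ 496.9 -105.5  177.4] tilt 0.5 az -174.0 jaw 70.4 F [-0.2  0.3 -0.6] 42.40264133556577
scene 129 [510.8 -22.4] [ 53.6 114.8] 70.66464233398438 axis 173.7 23.7 top pts [499.5 -16.6  19.6]
tub interior z by y [(92, 12), (116, 6), (124, 5), (132, 67), (140, 73)]
top 84 [505.2 -19.9] [110.4  71.5] 2.9796223640441895 axis -164.6 23.5 top pts [497.2 -17.4  19.8]
tub interior z by y [(92, 8), (100, 4), (108, 4), (116, 5), (124, 3), (132, 7), (140, 70), (148, 4), (156, 5), (164, 4), (172, 4)]
```

Request:
{"fn": "jog_arm", "kwargs": {"steps": [[0,0.0015,0.088,-0.1,25.5],[0,0.0015,0.088,-0.1,25.5],[0,0.0015,0.088,-0.1,25.5],[0,0.0015,0.088,-0.1,25.5],[0,0.0015,0.088,-0.1,25.5]]}}

```text
clock: 31.4
tcp_pos: [496.4, -15.2, 74.8]
orientation: [-0.051, 0.999, -0.002, -0.006]
wrist_force: [-0.6, -0.1, 0.4]
grip_width: 42.7
```

```bash
python3 st.py
```

```text
31.4 j [-0.03  0.28 -0.3   1.   -0.   -0.13] tcp [496.4 -15.2  74.8] tilt 0.7 az -162.0 jaw 95.8 F [-0.6 -0.1  0.4] 42.65737039992595
```

Request:
{"fn": "jog_arm", "kwargs": {"steps": [[0,0.002,-0.002,-0.035,0],[0,0.002,-0.002,-0.07,0],[0,0.002,-0.002,-0.088,0],[0,0.002,-0.002,-0.088,0]]}}

```text
clock: 31.73
tcp_pos: [496.4, -17.4, -15.7]
orientation: [-0.048, 0.999, -0.002, -0.009]
wrist_force: [0.1, -0.1, 0.6]
grip_width: 42.8
```

Request:
{"fn": "jog_arm", "kwargs": {"steps": [[0,0.001,0,-0.004,0],[0,0.001,0,-0.006,0],[0,0.001,0,-0.006,0]]}}

```text
clock: 31.98
tcp_pos: [498.5, -17.7, -20.7]
orientation: [-0.047, 0.999, -0.002, -0.008]
wrist_force: [-0.2, 1.1, 0.4]
grip_width: 42.5
```

Request:
{"fn": "jog_arm", "kwargs": {"steps": [[0.8,0,0,0,0],[0.8,0,0,0,0],[0.8,0,0,0,0],[0.8,0,0,0,0]], "squeeze": 30}}

```text
clock: 32.32
tcp_pos: [499.7, -17.8, -19.4]
orientation: [-0.047, 0.999, -0.002, -0.007]
wrist_force: [-0.2, 0.2, 6.9]
grip_width: 18.3
```

```bash
python3 st.py
```

```text
32.3167 j [-0.03  0.39 -0.43  0.77 -0.   -0.13] tcp [499.7 -17.8 -19.4] tilt 0.8 az -161.0 jaw 95.3 F [-0.2  0.2  6.9] 18.269127472476093
```

Request:
{"fn": "jog_arm", "kwargs": {"steps": [[0.8,0,0,0.035,0],[0.8,0,0,0.075,0],[0.8,0,-0.005,0.115,3],[0.8,-0.002,-0.02,0.155,7.5],[0.8,-0.004,-0.05,0.19,7.5]]}}

```text
clock: 32.73
tcp_pos: [496.3, -63.3, 170.0]
orientation: [-0.115, 0.993, -0.002, -0.005]
wrist_force: [1.9, -0.2, -0.2]
grip_width: 18.1
```

Request:
{"fn": "jog_arm", "kwargs": {"steps": [[0.8,-0.001,-0.04,0.015,0],[0.8,-0.002,-0.08,0.025,0],[0.8,-0.003,-0.12,0.025,0],[0.8,-0.004,-0.155,0.025,0],[0.8,-0.005,-0.185,0.025,0]]}}

```text
clock: 33.15
tcp_pos: [491.1, -250.8, 196.2]
orientation: [-0.115, 0.993, -0.003, -0.004]
wrist_force: [0.5, 0.5, -0.1]
grip_width: 18.0
```

```bash
python3 st.py;python3 cnt.py
```

```text
33.15 j [-0.47  0.29  0.04  1.33 -0.01 -0.7 ] tcp [ 491.1 -250.8  196.2] tilt 0.6 az -136.0 jaw 103.2 F [ 0.5  0.5 -0.1] 18.00950825933703
scene 0.69 [485.0, -252.0, 233.0] h,u 59.0 1.0 N 196
top 0.6 [691.0, 128.0, 21.0] h,u 385.0 286.0 N 400
```

Request:
{"fn": "jog_arm", "kwargs": {"steps": [[0.8,-0.001,-0.015,0,0],[0.8,-0.001,-0.027,-0.015,0],[0.8,-0.001,-0.027,-0.04,0],[0.8,-0.001,-0.027,-0.06,0],[0.8,-0.001,-0.027,-0.06,0]]}}

```text
clock: 33.77
tcp_pos: [488.1, -273.5, 132.1]
orientation: [-0.115, 0.993, -0.001, -0.007]
wrist_force: [0.5, -0.5, 0.3]
grip_width: 18.1
```

```bash
python3 st.py
```

```text
33.7667 j [-0.51  0.34 -0.06  1.19 -0.01 -0.74] tcp [ 488.1 -273.5  132.1] tilt 0.8 az -169.0 jaw 103.2 F [ 0.5 -0.5  0.3] 18.073780885590903
```

Free of contact at h≈38. Release, then rise and retreat clear.

Request:
{"fn": "jog_arm", "kwargs": {"steps": [[0.3,0,0,0,0],[0.25,0,0,0,0],[0.25,0,0,0,0],[0.25,0,0,0.03,0],[0.25,0,0,0.07,0]]}}

```text
clock: 34.18
tcp_pos: [486.9, -272.4, 201.4]
orientation: [-0.115, 0.993, 0.001, -0.009]
wrist_force: [1.1, -0.5, 0.6]
grip_width: 31.8
```

Request:
{"fn": "jog_arm", "kwargs": {"steps": [[0.25,0,0,0.04,0],[0.25,0,0.02,0.08,0],[0.25,-0.01,0.06,0.1,0],[0.25,-0.03,0.1,0.1,0],[0.25,-0.05,0.14,0.1,0]]}}

```text
clock: 34.6
tcp_pos: [442.8, -142.1, 303.8]
orientation: [-0.115, 0.993, -0.0, -0.006]
wrist_force: [0.1, 0.8, -0.4]
grip_width: 32.3
```

Request:
{"fn": "jog_arm", "kwargs": {"steps": [[0.25,-0.04,0.04,0,0],[0.25,-0.08,0.06,0,0],[0.25,-0.1,0.08,0,0],[0.25,-0.1,0.08,0,0]]}}

```text
clock: 34.93
tcp_pos: [338.0, -59.3, 305.8]
orientation: [-0.116, 0.993, -0.0, -0.005]
wrist_force: [3.0, -0.9, 0.5]
grip_width: 31.9
```

```bash
python3 st.py; python3 cnt.py; python3 bar.py; python3 - <<'E'
from tub import *
n=np.array([-.222,.975]);t=np.array([.975,.222]);O=np.array([497.4,-310.1])
tub("scene");tub("top")
for cam in("scene","top"):
    q,e=snapshot(cam);A=cloud(cam,e,e>0)
    for nm in("tape","clamp","sander"):
        P=cloud(cam,e,np.array(cut_out(nm,cam)[0]["region"],bool));print(cam,nm,np.round(np.percentile(P,[2,98],axis=0)).tolist())
    m=(A[:,0]>415)&(A[:,0]<640)&(A[:,1]>-160)&(A[:,1]<40)&(A[:,2]>9)&(A[:,2]<60);print("stray pts",m.sum())
    h=(A[:,:2]-O)@n;u=(A[:,:2]-O)@t;ex=A[:,2]-(38+1.63*h)
    k=(h>-45)&(h<50)&(abs(u)<78)&(A[:,2]>10)&(A[:,2]<140)&(ex>8)
    for a in range(-70,70,14):
        j=k&(u>=a)&(u<a+14);print(cam,a,[(b,int(np.median(A[j&(h>=b)&(h<b+8),2]))) for b in range(-45,48,8) if (j&(h>=b)&(h<b+8)).sum()>1])
E
```

```text
34.9333 j [-0.17 -0.09 -0.11  1.56 -0.   -0.4 ] tcp [338.  -59.3 305.8] tilt 0.6 az -172.0 jaw 103.3 F [ 3.  -0.9  0.5] 31.923037169449817
scene 0.53 [495.0, -322.0, 68.0] h,u -11.0 -5.0 N 38
scene 0.41 [498.0, -310.0, 60.0] h,u 0.0 0.0 N 75
scene 0.23 [732.0, 105.0, 19.0] h,u 353.0 321.0 N 110
top 0.42 [491.0, -309.0, 59.0] h,u 2.0 -7.0 N 69
[343.7 -62.3 304.8] [-0.115  0.993 -0.001 -0.005] [-0.4 -0.4 -0.4] 32.357595286003104 35.1333
-50 22 125.0 130.9
-40 15 125.6 131.5
-30 15 126.1 130.6
20 17 126.1 131.1
30 14 125.8 131.1
40 13 125.9 131.1
h 56 39 146.3
h 62 38 143.3
h 68 38 151.0
h 74 29 150.4
scene 0.57 ext [[508.0, 54.0, 2.0], [570.0, 192.0, 74.0]] rim [[507.0, 193.0], [509.0, 68.0], [572.0, 69.0], [570.0, 194.0]] 68.0
top 0.69 ext [[507.0, 54.0, -1.0], [567.0, 190.0, 76.0]] rim [[506.0, 191.0], [510.0, 69.0], [570.0, 71.0], [566.0, 193.0]] 70.3
scene tape [[663.0, -76.0, 6.0], [701.0, -5.0, 67.0]]
scene clamp [[655.0, 95.0, 2.0], [749.0, 175.0, 30.0]]
scene sander [[338.0, -60.0, 1.0], [412.0, 60.0, 36.0]]
stray pts 0
scene -70 []
scene -56 []
scene -42 []
scene -28 [(-21, 70
[... 273 characters left out ...]
642.0, 98.0, 0.0], [748.0, 169.0, 28.0]]
top sander [[342.0, -29.0, 28.0], [408.0, 59.0, 38.0]]
stray pts 0
top -70 []
top -56 [(-45, 38), (-37, 34), (-29, 26)]
top -42 [(-45, 39), (-37, 34), (-29, 32), (-21, 26), (-13, 64)]
top -28 [(-45, 42), (-37, 51), (-29, 67), (-21, 71), (-13, 65), (-5, 58), (3, 55)]
top -14 [(-45, 43), (-37, 51), (-29, 67), (-21, 70), (-13, 64), (-5, 60), (3, 58)]
top 0 [(-45, 43), (-37, 52), (-29, 67), (-21, 69), (-13, 64), (-5, 63), (3, 60)]
top 14 [(-45, 41), (-37, 49), (-29, 50), (-21, 41), (-13, 42), (-5, 43)]
top 28 [(-45, 39), (-37, 35), (-29, 30), (-21, 25)]
top 42 [(-45, 39), (-37, 35), (-29, 28), (-21, 25)]
top 56 [(-45, 38), (-37, 33), (-29, 30), (-21, 25)]
```

```bash
python3 -c "
from station import *
print(finish_job())"
```

```text
the job is handed in; nothing more can be done
None
```

The job is handed in: the bin is open, the four offcuts are in it, and the empty tub stands upright on the bench clear of the cradle. One offcut did not go in by the pour. It fell onto the bench during the carry, and I picked it up with the gripper and dropped it into the bin after standing the tub down.

**What I did**
- I pulled the bin front open to its stop. The first handle grasp missed because the fingertips are about 25 mm higher than the reported TCP.
- I lifted the tub out by its crossbar, stood it on the bench with the offcuts in it, let go, and took it again by its sides.
- The interface cannot tilt the tool, so I tipped the tub by letting it pivot in the pads. I tipped it about 30° on the cradle's cheek, then about 60° by pushing its nose against the housing's top front edge over the bin.
- I righted the tub against the bench and let go.

**Last checks**
- **Bin:** the handle and front-panel heights were unchanged from when it was opened. The inner face of the front panel measured about 0.56 rad then, against the 0.55 rad stop, although the handle's horizontal travel alone suggested slightly less.
- **Tub:** it is level, its interior was empty when I looked inside after the pour, and its rear is about 10 mm clear of the cradle.
- **Offcuts:** no stray remains on the searched bench area between tub and bin. I infer four in the bin from the depth shape of the pile; the network picked out at most two at once.
- **Bystanders:** the tape, clamp and sander are where they were, to within measuring scatter.
- **Forces and time:** the clock read about 36 s at hand-in. The highest wrist forces I saw were 106 N against the bin stop and 84 N when first setting the tub down, both below 120 N. I could not check whether the gripper body briefly pressed the front panel with over 40 N while opening the bin.

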